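# Uncap the push-and-turn bottles and box the caps

## Robot

A 6-joint arm with a two-finger parallel gripper is mounted at the origin on a cart in front of the work surface, level with it; the furniture and walls round the work are solid. World frame = base frame: x ahead of the robot, y to its left, z up, the work surface at z = 0. Lengths are in mm, angles in rad, forces in N, time in s.
With the tool pointing down it reaches from about 250 to 850 mm from the base axis. Payload 12.5 kg.
Tool frame: the origin (TCP) lies on the centre line of the jaws, within the pads' length; the fingertips stand 11 mm ahead of it and the grasp point (between the pads) lies 8 mm behind it; z points along the fingers, y is the direction in which the jaws open and shut (so a half turn about z gives the same grasp; the last joint's range is limited). The gripper opens to 93 mm and grips with 3 to 60 N. Pads are 15 mm wide; open, the fingers measure 128 mm over their backs; the gripper's body (75 mm by 188 mm) begins 65 mm behind the grasp point.
Start: joints at [1.204, 0.351, 1.652, -0, 1.139, -0.085], TCP at [152.915, 528.3, 200.133] pointing down, gripper open.
Joint ranges: [-2.75, 2.75], [-0.79, 2.1], [0.01, 2.65], [-1.57, 4.71], [0.07, 3.14], [-2.87, 2.87]. Speed limits (rad/s): [2.22, 2.22, 2.79, 3.14, 3.14, 3.14].

## Interface

Orientations are given as a rotation vector (axis times angle).
In Python, from station import robot gives the robot as it stands.
- The arm moves only by the tool jog_arm, never from a script. Its argument "steps" is a list of rows, each a list of 3 entries, a list of its own where there are three numbers: the gripper's target within -1 to 1 (shut at 1, half-way at 0, fully open at -1), then the shift along the tool's x, y, z in mm, then the turn, a rotation vector about the tool's x, y, z in degrees. In form: [[gripper, [tx, ty, tz], [ax, ay, az]], ...]. A call has 1 to 12 rows; each row is the pose to reach, as a shift and turn from the pose measured when the call began, along the tool's axes at that moment; what a row does not reach only later rows make up. A row lasts 1/12 s, in which the tool goes at most 41.7 mm and 7.16 degrees, less where a joint would pass 70% of its speed; a pose out of reach is approached as far as the arm can. A call with a gripper value outside its range is refused whole. The fingers move at their own pace and stop on an object; "force" is the grip in N (left out, the last holds). Time passes only in rows, so rows that repeat a pose let the fingers close. It gives the time, the measured TCP pose, the force and the opening at its end, in the units of the state.
- robot.observe(): the state, without advancing time (a new reading comes with each control period).
- robot.snapshot(name): name is "side" or "top"; returns a dict with "pixels" (480x640x3 uint8, red, green, blue), "fx", "fy", "cx", "cy" (pixels), "R" (3x3) and "t" (3): a world point X has camera coordinates R X + t. Camera axes: x right, y down, z forward; pixel columns grow to the right and rows downward; lengths in mm; the calibration is good to about 2 mm. A picture is of the moment at which its call begins. There is no depth.
- robot.hand_in(): hands the job in, once; it reports no verdict.
The state is a dict: "t": time; "q": joint angles; "qd": joint speeds; "joint_torque": joint torques, N m; "tool_pos": TCP position; "tool_rot": TCP orientation; "wrist_force": force on the tool from outside, world axes, zero at the start; "torque": the same for the moment, N m; "grip_width": opening from 0.0 (shut) to 1.0 (fully open).
Only numpy, scipy, OpenCV 4.12 (cv2) and the standard library are available. Lean on these libraries where they do the work, as an engineer would, in place of code of your own. Each camera call takes 0.05 s, during which the arm holds its last target. There are 200 camera calls.

## Task

The amber bottles in the rack are going to be refilled. Fold the steel caps box's lid up until it stands about upright, take off every push-and-turn cap that is still on a bottle (press it down while turning it anticlockwise), put all the caps in the box, then fold the lid fully shut. Leave the other things on the table alone.

Things in the scene. Friction and masses are not known exactly. Their poses are not given: they have to be found in the camera images.
- rack: Fixed grey plastic rack, 176 x 176 x 36 mm, holding four amber bottles (60 mm thick) on a 100 mm square pitch; bottle mouths 116 mm, bottle shoulders 80 mm above the table. Origin: centre of its underside; z up, x and y along its sides. The bottles cannot turn or move. One bottle may start without a cap.
- caps_box: Loose but heavy (3 kg, lid 0.2 kg) open steel box for the caps, 150 (x) x 180 (y) x 70 (z) mm, walls and floor 4 mm. Origin: centre of its underside; the lid's hinge runs along y on top of the +x wall. It slides if pushed hard.
- caps_lid (a joint): Angle of the box's steel lid (150 x 180 x 5 mm) in rad: 0 shut, 1.57 upright, stop at 1.75. Stiff hinge: it stays where it is left; about 3 N at the knob moves it. It starts 0 to 0.3 open.
- caps_lid_handle (a point): Centre of the round black knob on the lid, where to pinch it. It stands 35 mm off the lid's upper face, 30 mm from the lid's front (-x) edge, midway along y; when shut it lies at x = -45, y = 0, z = 110 mm in the box's frame.
- caps_lid_hinge (a point): Point on the lid's hinge line, midway along y: x = 75, y = 0, z = 70 mm in the box's frame; the lid turns about the box's y axis.
- cap_1_center (a point): Centre of a child-resistant cap (absent in some runs): white, eight-sided, 47 mm across flats, 51 mm across corners, 33.5 mm high, 50 g; this point is 17 mm above its open lower edge; z along its axis, towards its closed top. On a bottle its lower edge is 16 mm above the shoulder, with 50 mm between neighbouring caps. Turned without pressing, it only carries the neck's ring round and never comes off.
- neck_1 (a point): Centre of the bottle mouth at x = -50, y = 50 mm in the rack's frame, 116 mm above the table. cap_1, if present, starts on it. Pressed 3.5 mm down to its stop (the spring takes 8 to 11 N; press with 13 to 20 N) and turned, kept down, 45 to 80 degrees anticlockwise from above, the cap is free and lifts straight off (stop at 84 degrees; turning on does no harm).
- cap_2_center (a point): Centre of a child-resistant cap (absent in some runs): white, eight-sided, 47 mm across flats, 51 mm across corners, 33.5 mm high, 50 g; this point is 17 mm above its open lower edge; z along its axis, towards its closed top. On a bottle its lower edge is 16 mm above the shoulder, with 50 mm between neighbouring caps. Turned without pressing, it only carries the neck's ring round and never comes off.
- neck_2 (a point): Centre of the bottle mouth at x = -50, y = -50 mm in the rack's frame, 116 mm above the table. cap_2, if present, starts on it. Pressed 3.5 mm down to its stop (the spring takes 8 to 11 N; press with 13 to 20 N) and turned, kept down, 45 to 80 degrees anticlockwise from above, the cap is free and lifts straight off (stop at 84 degrees; turning on does no harm).
- cap_3_center (a point): Centre of a child-resistant cap (absent in some runs): white, eight-sided, 47 mm across flats, 51 mm across corners, 33.5 mm high, 50 g; this point is 17 mm above its open lower edge; z along its axis, towards its closed top. On a bottle its lower edge is 16 mm above the shoulder, with 50 mm between neighbouring caps. Turned without pressing, it only carries the neck's ring round and never comes off.
- neck_3 (a point): Centre of the bottle mouth at x = 50, y = 50 mm in the rack's frame, 116 mm above the table. cap_3, if present, starts on it. Pressed 3.5 mm down to its stop (the spring takes 8 to 11 N; press with 13 to 20 N) and turned, kept down, 45 to 80 degrees anticlockwise from above, the cap is free and lifts straight off (stop at 84 degrees; turning on does no harm).
- cap_4_center (a point): Centre of a child-resistant cap (absent in some runs): white, eight-sided, 47 mm across flats, 51 mm across corners, 33.5 mm high, 50 g; this point is 17 mm above its open lower edge; z along its axis, towards its closed top. On a bottle its lower edge is 16 mm above the shoulder, with 50 mm between neighbouring caps. Turned without pressing, it only carries the neck's ring round and never comes off.
- neck_4 (a point): Centre of the bottle mouth at x = 50, y = -50 mm in the rack's frame, 116 mm above the table. cap_4, if present, starts on it. Pressed 3.5 mm down to its stop (the spring takes 8 to 11 N; press with 13 to 20 N) and turned, kept down, 45 to 80 degrees anticlockwise from above, the cap is free and lifts straight off (stop at 84 degrees; turning on does no harm).
- steel_cup: Steel cup, 65 mm wide, 66 mm high; a bystander. Origin: centre of its underside.
- dropper: Small white dropper bottle with a black tip, 21 mm thick, 66 mm high; a bystander. Origin: centre of its underside.
- marker: Marker pen lying down, 140 mm long; a bystander. Origin: centre of its underside.
- scraper: Flat scraper, 56 x 115 x 9 mm; a bystander. Origin: centre of its underside.

How it is judged:
By the outcome, as a careful person would: the job done as asked, in the order asked, and still so for the second after the job is handed in, with the robot touching nothing.
Of cap_1, cap_2, cap_3, cap_4 only 3 to 4 are there at a start; the rules pass over those that are not, and their reading is None.
At some moment in a run one of caps_box may be knocked a few centimetres aside while the robot is not near it.
Once in a run the grip may slacken for a moment while it holds something.
It also fails if it takes over 210 s, if anything falls off the work surface, if the arm or the gripper's body presses on something with over 40 N, if the wrist force passes 120 N, or if a joint passes its speed limit or range.

## Working session

There is one attempt and no reset: what is moved stays moved. The work goes in short steps, Python scripts to look and compute and a tool call to move; the robot and the scene stay as the last step left them, time stands still between calls to the robot, and variables do not carry over. Pictures are saved under pics/ and viewed, about 12 in all and at most 16, crops included, and the job is handed in when it is done.

Besides the shell and the picture viewer there is one more tool, called after "Request:" in YAML: its name, and indented under it one key for each argument. jog_arm: Moves the arm, as the interface text tells. Its arguments: {"type":"object","properties":{"steps":{"type":"array","items":{"type":"array"}},"force":{"type":"number"}},"required":["steps"]}

```bash
mkdir -p pics; ls; cat > h.py <<'E'
import numpy as np, cv2
from station import robot
def snap(n,f):
    s=robot.snapshot(n); cv2.imwrite('pics/'+f,s['pixels'][:,:,::-1]); return s
def proj(s,X):
    c=np.array(s['R'])@np.array(X,float)+np.array(s['t']).ravel(); return np.array([s['fx']*c[0]/c[2]+s['cx'],s['fy']*c[1]/c[2]+s['cy']])
def back(s,u,v,z):
    R=np.array(s['R']);t=np.array(s['t']).ravel();C=-R.T@t
    d=R.T@np.array([(u-s['cx'])/s['fx'],(v-s['cy'])/s['fy'],1]); return C+d*(z-C[2])/d[2]
E
python3 - <<'E'
from h import *
import pickle
for n in('top','side'):
    s=snap(n,n+'0.png'); pickle.dump(s,open(n+'0.pkl','wb')); print(n,s['fx'],s['cx'],s['cy'],-np.array(s['R']).T@np.array(s['t']).ravel(),np.round(s['R'],3).tolist())
o=robot.observe(); print(o)
E
```

```text
pics
top 465.00421612572694 331.3434967547118 244.49997747859354 [ 367.53339338   83.34696517 1042.26819883] [[0.094, -0.996, 0.002], [-0.973, -0.092, -0.213], [0.212, 0.018, -0.977]]
side 471.2733500671628 316.9317680512093 239.82056768921947 [ 407.02641924 1107.47980434  516.18982148] [[-0.988, -0.156, -0.002], [-0.056, 0.367, -0.929], [0.146, -0.917, -0.371]]
{'t': 0.1, 'q': array([ 1.20438267e+00,  3.51159974e-01,  1.65236973e+00, -2.88245969e-05,
        1.13908122e+00, -8.46088789e-02]), 'qd': array([-2.14782882e-04, -2.47148967e-03, -1.16149591e-03,  1.28081919e-03,
       -9.05226862e-04, -5.90532386e-05]), 'joint_torque': array([ 3.24262328e-03, -4.98032963e+01, -2.85705632e+01,  7.01581780e-02,
        2.38552946e-02, -7.26451049e-05]), 'tool_pos': array([152.81841628, 528.00008174, 199.66386489]), 'tool_rot': array([-4.41147419e-01, -3.11026054e+00,  1.56808869e-03]), 'wrist_force': array([-0.12650071,  0.53088815, -0.15958343]), 'torque': array([ 0.02446468, -0.01592992, -0.01942576]), 'grip_width': 1.000234700340353}
```

View pics/top0.png

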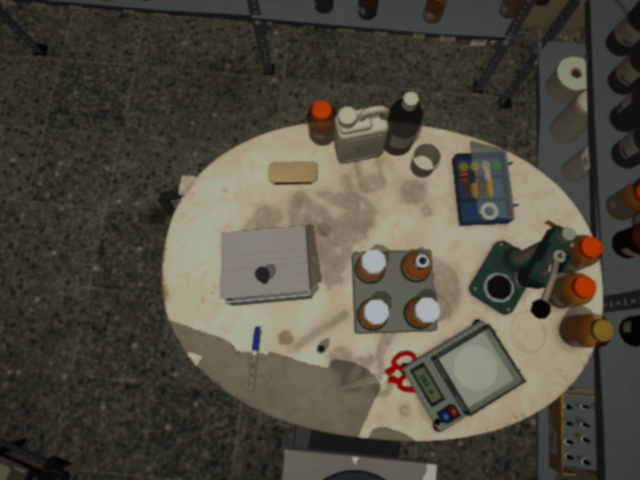

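View pics/side0.png

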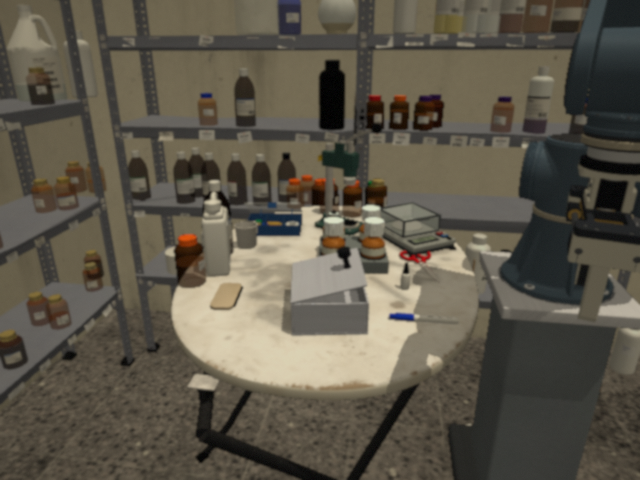

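Top: lidded box around (220–312, 225–303), its knob at (262,274). The rack is at (352–437, 250–332), with caps at (373,265), (374,313) and (425,312) and a bare bottle at (417,263). Side: the hinge is on the left (+x) and the lid is slightly open.

```bash
python3 - <<'E'
import cv2
a=cv2.imread('pics/top0.png')[210:345,205:455]; a=cv2.resize(a,None,fx=3,fy=3,interpolation=cv2.INTER_CUBIC)
b=cv2.imread('pics/side0.png')[195:345,270:400]; b=cv2.resize(b,None,fx=4,fy=4,interpolation=cv2.INTER_CUBIC)
cv2.imwrite('pics/ct.png',cv2.convertScaleAbs(a,alpha=1.4,beta=20));cv2.imwrite('pics/cs.png',cv2.convertScaleAbs(b,alpha=1.4,beta=20))
E
```

```text
(no output)
```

View pics/ct.png

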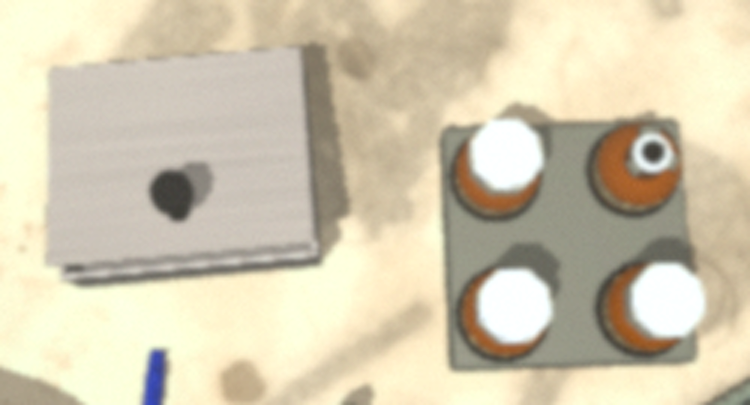

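View pics/cs.png

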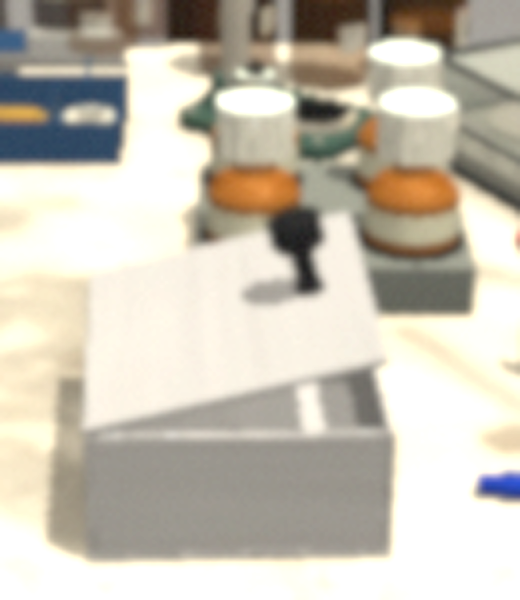

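```bash
cat > fit.py <<'E'
from h import *
from scipy.optimize import least_squares
import pickle
def boxpt(p,X):  # X box frame
    c,s=np.cos(p[2]),np.sin(p[2]); return np.array([p[0]+c*X[0]-s*X[1],p[1]+s*X[0]+c*X[1],X[2]])
def lidpt(p,X):  # X as when shut, box frame
    a=p[3]; r=np.array([X[0]-75,X[2]-70]); c,s=np.cos(a),np.sin(a)
    # opening: -x edge rises
    return boxpt(p,[75+c*r[0]+s*r[1],X[1],70-s*r[0]+c*r[1]])
E
python3 - <<'E'
from fit import *
T=pickle.load(open('top0.pkl','rb'));S=pickle.load(open('side0.pkl','rb'))
st=lambda u,v:(u/3+205-.33,v/3+210-.33); ss=lambda u,v:(u/4+270-.37,v/4+195-.37)
B=[(S,boxpt,[75,90,0],ss(85,557)),(S,boxpt,[-75,90,0],ss(390,554)),(S,boxpt,[-75,90,70],ss(391,432)),
(S,lidpt,[-75,90,75],ss(384,360)),(S,lidpt,[-75,-90,75],ss(347,212)),(S,lidpt,[75,90,75],ss(84,430)),(S,lidpt,[75,-90,75],ss(88,280)),(S,lidpt,[-45,0,110],ss(297,232)),
(T,lidpt,[75,90,75],st(48,66)),(T,lidpt,[75,-90,75],st(301,46)),(T,lidpt,[-75,-90,75],st(318,243)),(T,lidpt,[-75,90,75],st(45,265)),(T,lidpt,[-45,0,110],st(172,190))]
f=lambda p:np.concatenate([proj(c,g(p,X))-uv for c,g,X,uv in B])
r=least_squares(f,[380,200,0,.2],loss='soft_l1'); print(r.x,np.round(f(r.x).reshape(-1,2),1).tolist()); print('knob',lidpt(r.x,[-45,0,110]))
g=lambda p,X:boxpt(p,X)
K=[(T,g,[88,88,36],st(442,127)),(T,g,[88,-88,36],st(677,119)),(T,g,[-88,-88,36],st(694,358)),(T,g,[-88,88,36],st(449,369)),
(T,g,[50,50,129.5],st(507,154)),(T,g,[-50,50,129.5],st(515,306)),(T,g,[-50,-50,129.5],st(668,300)),(T,g,[50,-50,116],st(653,151)),
(S,g,[50,50,129.5],ss(255,102)),(S,g,[-50,50,129.5],ss(417,103)),(S,g,[-50,-50,129.5],ss(404,53))]
f2=lambda p:np.concatenate([proj(c,h(p,X))-uv for c,h,X,uv in K])
q=least_squares(f2,[350,0,0],loss='soft_l1'); print(q.x,np.round(f2(q.x).reshape(-1,2),1).tolist())
for x,y in((50,50),(-50,50),(-50,-50),(50,-50)): print(boxpt(q.x,[x,y,113]))
for n,uv,z in(('cup',(426,160),0),('marker',(255,350),0),('dropper',(322,345),60),('scraper',(293,173),9),('bottlefar',(360,120),150)): print(n,back(T,*uv,z))
E
```

```text
[5.24592825e+02 2.35809587e+02 1.82298770e-01 2.34105554e-01] [[-0.3, 1.6], [-0.1, 1.2], [1.0, 0.4], [0.8, -0.2], [0.1, -0.1], [-1.5, -0.2], [-0.2, -2.1], [-0.7, -0.1], [0.7, 0.2], [0.2, -0.3], [-0.8, -0.3], [0.5, 0.3], [0.1, 0.9]]
knob [492.68275438 229.92711202 136.7456524 ]
[497.45057149 -42.10276231 -31.28901043] [[-0.7, -0.0], [0.5, 0.1], [1.4, 1.3], [0.5, 0.4], [-0.4, -0.2], [-0.4, -0.4], [-0.2, -0.1], [-0.4, 0.4], [-0.4, -0.3], [-0.4, -0.2], [-0.2, -0.2]]
[540.71963639  13.8238684  113.        ]
[441.52394078   1.16630259 113.        ]
[454.18150659 -98.02939302 113.        ]
[553.3772022  -85.37182721 113.        ]
cup [ 821.14568256 -103.34099378    0.        ]
marker [343.46622457 246.52380754   0.        ]
dropper [367.78537632 100.74420097  60.        ]
scraper [755.06956553 208.29295145   9.        ]
bottlefar [831.75642957  65.13427453 150.        ]
```

```bash
cat >> fit.py <<'E'
from scipy.spatial.transform import Rotation as Rn
def rel(pts,psi):
    "world TCP targets (list), tool down with y axis at psi (list/scalar): rows from current pose"
    o=robot.observe(); R0=Rn.from_rotvec(o['tool_rot']); psi=np.broadcast_to(psi,len(pts))
    print('t',round(o['t'],2),'pos',np.round(o['tool_pos'],1),'F',np.round(o['wrist_force'],1),'w',round(o['grip_width'],3),'q6',round(o['q'][5],2))
    for p,a in zip(pts,psi):
        y=[np.cos(a),np.sin(a),0]; z=[0,0,-1]; x=np.cross(y,z)
        T=Rn.from_matrix(np.array([x,y,z]).T)
        print(np.round(R0.inv().apply(np.array(p)-o['tool_pos']),1).tolist(),np.round(np.degrees((R0.inv()*T).as_rotvec()),1).tolist())
E
python3 - <<'E'
from fit import *
rel([[492.7,229.9,190],[492.7,229.9,128.7]],1.753)
E
```

```text
t 0.1 pos [152.8 528.  199.7] F [-0.1  0.5 -0.2] w 1.0 q6 -0.08
[-409.4, -191.8, 9.8] [-0.1, -0.0, -26.6]
[-409.4, -191.8, 71.1] [-0.1, -0.0, -26.6]
```

Request:
jog_arm:
  steps:
    - [-0.3,[-409.4,-191.8,10],[0,0,-26.6]]
    - [-0.3,[-409.4,-191.8,10],[0,0,-26.6]]
    - [-0.3,[-409.4,-191.8,10],[0,0,-26.6]]
    - [-0.3,[-409.4,-191.8,10],[0,0,-26.6]]
    - [-0.3,[-409.4,-191.8,10],[0,0,-26.6]]
    - [-0.3,[-409.4,-191.8,10],[0,0,-26.6]]
    - [-0.3,[-409.4,-191.8,10],[0,0,-26.6]]
    - [-0.3,[-409.4,-191.8,10],[0,0,-26.6]]
    - [-0.3,[-409.4,-191.8,10],[0,0,-26.6]]
    - [-0.3,[-409.4,-191.8,10],[0,0,-26.6]]
    - [-0.3,[-409.4,-191.8,10],[0,0,-26.6]]
    - [-0.3,[-409.4,-191.8,10],[0,0,-26.6]]
  force: 25

```text
t: 1.1
tool_pos: [496.0, 226.3, 189.4]
tool_rot: [-0.281, 3.129, -0.003]
wrist_force: [0.5, 0.8, 0.4]
grip_width: 0.649
```

```bash
python3 - <<'E'
from fit import *
rel([[492.7,229.9,190],[492.7,229.9,128.7]],1.753)
s=snap('top','top1.png'); a=cv2.imread('pics/top1.png')[200:320,200:340]
b=snap('side','side1.png'); b=cv2.imread('pics/side1.png')[190:345,270:400]
cv2.imwrite('pics/c1.png',np.hstack([cv2.resize(a,(400,343)),cv2.resize(b,(288,343))]))
E
```

```text
t 1.1 pos [496.  226.3 189.4] F [0.5 0.8 0.4] w 0.649 q6 -1.41
[2.6, 4.1, -0.6] [-0.1, -0.0, -0.2]
[2.6, 4.3, 60.7] [-0.1, -0.0, -0.2]
```

View pics/c1.png

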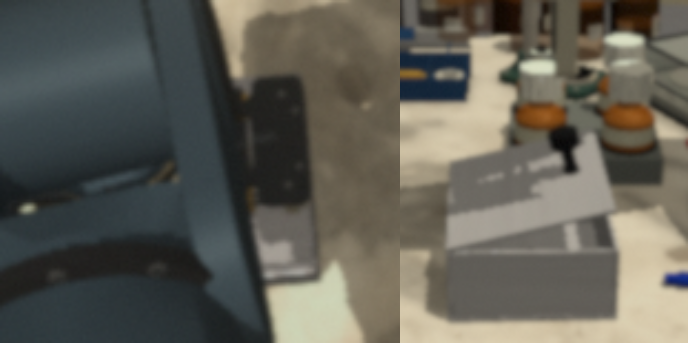

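The finger (344, ~222) hangs directly over the knob (345,252) in the side view. I'll go down and pinch.

Request:
jog_arm:
  steps:
    - [-0.3,[2.6,4.1,20],[0,0,0]]
    - [-0.3,[2.6,4.2,40],[0,0,0]]
    - [-0.3,[2.6,4.3,60],[0,0,0]]
    - [-0.3,[2.6,4.3,60.7],[0,0,0]]
    - [1,[2.6,4.3,60.7],[0,0,0]]
    - [1,[2.6,4.3,60.7],[0,0,0]]
    - [1,[2.6,4.3,60.7],[0,0,0]]
    - [1,[2.6,4.3,60.7],[0,0,0]]
    - [1,[2.6,4.3,60.7],[0,0,0]]
    - [1,[2.6,4.3,60.7],[0,0,0]]
  force: 25

```text
t: 2.03
tool_pos: [490.4, 232.3, 129.1]
tool_rot: [0.281, -3.128, 0.001]
wrist_force: [-0.7, -0.9, 0.3]
grip_width: 0.265
```

```bash
python3 - <<'E'
from fit import *
p=[524.6,235.8,.1823,.234]
K=[lidpt([*p[:3],a],[-45,0,110])-[0,0,8] for a in np.linspace(.234,1.64,13)]
o=robot.observe()['tool_pos']; d=o-K[0]; print(d)
rel([k+d for k in K[1:]],1.753)
E
```

```text
[-2.27467148  2.34100393  0.32203442]
t 2.03 pos [490.4 232.3 129.1] F [-0.7 -0.9  0.3] w 0.265 q6 -1.39
[-8.5, 0.0, -12.1] [-0.1, -0.0, -0.2]
[-18.4, 0.0, -23.1] [-0.1, -0.0, -0.2]
[-29.5, 0.1, -32.9] [-0.1, -0.0, -0.2]
[-41.7, 0.1, -41.4] [-0.1, -0.0, -0.2]
[-54.8, 0.1, -48.3] [-0.1, -0.0, -0.2]
[-68.6, 0.2, -53.7] [-0.1, -0.0, -0.2]
[-82.9, 0.2, -57.4] [-0.1, -0.0, -0.2]
[-97.6, 0.2, -59.4] [-0.1, -0.0, -0.2]
[-112.4, 0.3, -59.7] [-0.1, -0.0, -0.2]
[-127.1, 0.3, -58.3] [-0.1, -0.0, -0.2]
[-141.6, 0.4, -55.1] [-0.1, -0.0, -0.2]
[-155.6, 0.4, -50.3] [-0.1, -0.0, -0.2]
```

Request:
jog_arm:
  steps:
    - [1,[-4,0,-6.2],[0,0,0]]
    - [1,[-8.5,0,-12.1],[0,0,0]]
    - [1,[-13.3,0,-17.8],[0,0,0]]
    - [1,[-18.4,0,-23.1],[0,0,0]]
    - [1,[-23.8,0,-28.2],[0,0,0]]
    - [1,[-29.5,0,-32.9],[0,0,0]]
    - [1,[-35.5,0,-37.3],[0,0,0]]
    - [1,[-41.7,0,-41.4],[0,0,0]]
    - [1,[-48.2,0,-45],[0,0,0]]
    - [1,[-54.8,0,-48.3],[0,0,0]]
    - [1,[-61.6,0,-51.2],[0,0,0]]
    - [1,[-68.6,0,-53.7],[0,0,0]]

```text
t: 3.03
tool_pos: [558.6, 244.7, 183.0]
tool_rot: [0.281, -3.128, 0.001]
wrist_force: [-0.3, 0.1, 0.2]
grip_width: 0.009
```

```bash
python3 - <<'E'
from fit import *
p=[524.6,235.8,.1823,.234]
K=[lidpt([*p[:3],a],[-45,0,110])-[0,0,8]+[-1,1,0] for a in np.linspace(.234,1.64,25)[13:]]
rel(K,1.753)
E
```

```text
t 3.03 pos [558.6 244.7 183. ] F [-0.3  0.1  0.2] w 0.009 q6 -1.41
[-7.4, -1.4, -1.5] [-0.0, -0.0, -0.2]
[-14.7, -1.4, -3.1] [-0.0, -0.0, -0.2]
[-22.0, -1.3, -4.4] [-0.0, -0.0, -0.2]
[-29.3, -1.3, -5.2] [-0.0, -0.0, -0.2]
[-36.7, -1.3, -5.5] [-0.0, -0.0, -0.2]
[-44.1, -1.3, -5.5] [-0.0, -0.0, -0.2]
[-51.5, -1.3, -5.0] [-0.0, -0.0, -0.2]
[-58.9, -1.2, -4.0] [-0.0, -0.0, -0.2]
[-66.2, -1.2, -2.7] [-0.0, -0.0, -0.2]
[-73.4, -1.2, -0.9] [-0.0, -0.0, -0.2]
[-80.4, -1.2, 1.3] [-0.0, -0.0, -0.2]
[-87.4, -1.1, 4.0] [-0.0, -0.0, -0.2]
```

The knob slipped out: the grip has closed fully. Looking.

```bash
python3 - <<'E'
from fit import *
b=snap('side','side2.png'); b=cv2.imread('pics/side2.png')[165:345,250:410]
cv2.imwrite('pics/c2.png',cv2.resize(b,None,fx=3.3,fy=3.3,interpolation=cv2.INTER_CUBIC))
E
```

```text
(no output)
```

View pics/c2.png

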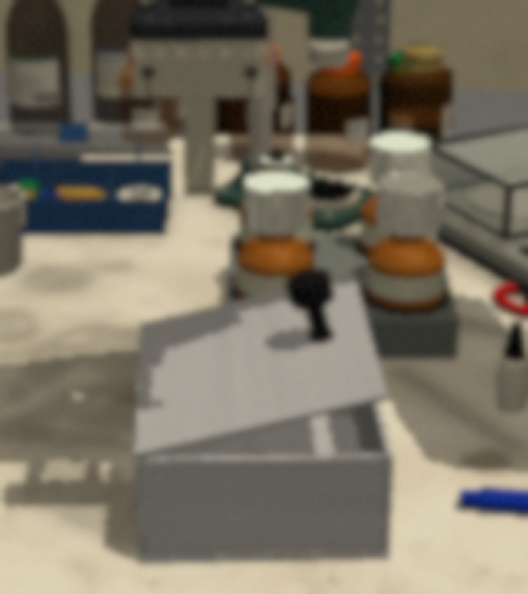

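The lid hasn't moved (knob still at (343,253) in the side view). I'll retry deeper, with a stronger grip.

```bash
python3 - <<'E'
from fit import *
rel([[492.7,229.9,183],[492.7,229.9,124.5]],1.753)
E
```

```text
t 3.08 pos [559.7 244.8 183.4] F [-0.9 -0.9  0.4] w 0.002 q6 -1.41
[68.6, -2.7, 0.3] [-0.0, 0.0, -0.2]
[68.7, -2.7, 58.8] [-0.0, 0.0, -0.2]
```

Request:
jog_arm:
  steps:
    - [-0.3,[35,-2.7,0],[0,0,0]]
    - [-0.3,[68.6,-2.7,0],[0,0,0]]
    - [-0.3,[68.6,-2.7,0],[0,0,0]]
    - [-0.3,[68.6,-2.7,0],[0,0,0]]
    - [-0.3,[68.6,-2.7,20],[0,0,0]]
    - [-0.3,[68.6,-2.7,40],[0,0,0]]
    - [-0.3,[68.6,-2.7,58.8],[0,0,0]]
    - [-0.3,[68.6,-2.7,58.8],[0,0,0]]
    - [-0.3,[68.6,-2.7,58.8],[0,0,0]]

```text
t: 3.83
tool_pos: [493.2, 230.0, 124.3]
tool_rot: [0.281, -3.129, 0.002]
wrist_force: [-0.2, -1.0, 0.1]
grip_width: 0.596
```

Request:
jog_arm:
  steps:
    - [1,[0,0,0],[0,0,0]]
    - [1,[0,0,0],[0,0,0]]
    - [1,[0,0,0],[0,0,0]]
    - [1,[0,0,0],[0,0,0]]
    - [1,[0,0,0],[0,0,0]]
    - [1,[0,0,0],[0,0,0]]
    - [1,[0,0,0],[0,0,0]]
    - [1,[0,0,0],[0,0,0]]
  force: 45

```text
t: 4.5
tool_pos: [493.3, 230.6, 124.5]
tool_rot: [-0.281, 3.129, 0.0]
wrist_force: [-0.9, 5.2, 0.2]
grip_width: 0.255
```

Request:
jog_arm:
  steps:
    - [1,[-2,0,-3],[0,0,0]]
    - [1,[-4,0,-6],[0,0,0]]
    - [1,[-4,0,-6],[0,0,0]]

```text
t: 4.75
tool_pos: [497.9, 231.4, 131.0]
tool_rot: [-0.28, 3.128, 0.0]
wrist_force: [0.7, 2.6, -0.8]
grip_width: 0.256
```

```bash
python3 - <<'E'
from fit import *
p=[524.6,235.8,.1823,.234]
d=np.array([493.3,230.6,124.5])-lidpt(p,[-45,0,110]); print(d)
rel([lidpt([*p[:3],a],[-45,0,110])+d for a in np.linspace(.293,1.66,25)[1:]],1.753)
E
```

```text
[  0.61699173   0.68379171 -12.23431051]
t 4.75 pos [497.9 231.4 131. ] F [ 0.7  2.6 -0.8] w 0.256 q6 -1.4
[-3.8, 0.0, -5.4] [0.0, 0.1, -0.2]
[-8.5, 0.0, -10.9] [0.0, 0.1, -0.2]
[-13.4, 0.1, -16.2] [0.0, 0.1, -0.2]
[-18.7, 0.1, -21.1] [0.0, 0.1, -0.2]
[-24.2, 0.1, -25.7] [0.0, 0.1, -0.2]
[-29.9, 0.1, -30.1] [0.0, 0.1, -0.2]
[-35.9, 0.1, -34.0] [0.0, 0.1, -0.2]
[-42.2, 0.2, -37.7] [0.0, 0.1, -0.2]
[-48.6, 0.2, -40.9] [0.0, 0.1, -0.2]
[-55.2, 0.2, -43.8] [0.0, 0.1, -0.2]
[-61.9, 0.2, -46.3] [0.0, 0.1, -0.2]
[-68.8, 0.2, -48.5] [0.0, 0.1, -0.2]
[-75.8, 0.3, -50.2] [0.0, 0.1, -0.2]
[-82.9, 0.3, -51.5] [0.0, 0.1, -0.2]
[-90.0, 0.3, -52.5] [0.0, 0.1, -0.2]
[-97.2, 0.3, -53.0] [0.0, 0.1, -0.2]
[-104.4, 0.4, -53.1] [0.0, 0.1, -0.2]
[-111.6, 0.4, -52.8] [0.0, 0.1, -0.2]
[-118.8, 0.4, -52.1] [0.0, 0.1, -0.2]
[-125.9, 0.4, -51.0] [0.0, 0.1, -0.2]
[-132.9, 0.5, -49.4] [0.0, 0.1, -0.2]
[-139.9, 0.5, -47.5] [0.0, 0.1, -0.2]
[-146.7, 0.5, -45.2] [0.0, 0.1, -0.2]
[-153.4, 0.5, -42.5] [0.0, 0.1, -0.2]
```

Request:
jog_arm:
  steps:
    - [1,[-3.8,0,-5.4],[0,0,0]]
    - [1,[-8.5,0,-10.9],[0,0,0]]
    - [1,[-13.4,0,-16.2],[0,0,0]]
    - [1,[-18.7,0,-21.1],[0,0,0]]
    - [1,[-24.2,0,-25.7],[0,0,0]]
    - [1,[-29.9,0,-30.1],[0,0,0]]
    - [1,[-35.9,0,-34],[0,0,0]]
    - [1,[-42.2,0,-37.7],[0,0,0]]
    - [1,[-48.6,0,-40.9],[0,0,0]]
    - [1,[-55.2,0,-43.8],[0,0,0]]
    - [1,[-61.9,0,-46.3],[0,0,0]]
    - [1,[-68.8,0,-48.5],[0,0,0]]

```text
t: 5.75
tool_pos: [565.2, 243.9, 179.5]
tool_rot: [0.281, -3.128, -0.001]
wrist_force: [-2.7, 4.5, -2.5]
grip_width: 0.22
```

```bash
python3 - <<'E'
from fit import *
b=snap('side','side3.png'); b=cv2.imread('pics/side3.png')[165:345,250:410]
cv2.imwrite('pics/c3.png',cv2.resize(b,None,fx=3.3,fy=3.3,interpolation=cv2.INTER_CUBIC))
rel([],0)
E
```

```text
t 5.8 pos [566.4 244.2 180.3] F [-2.1  4.3  4.6] w 0.216 q6 -1.42
```

View pics/c3.png

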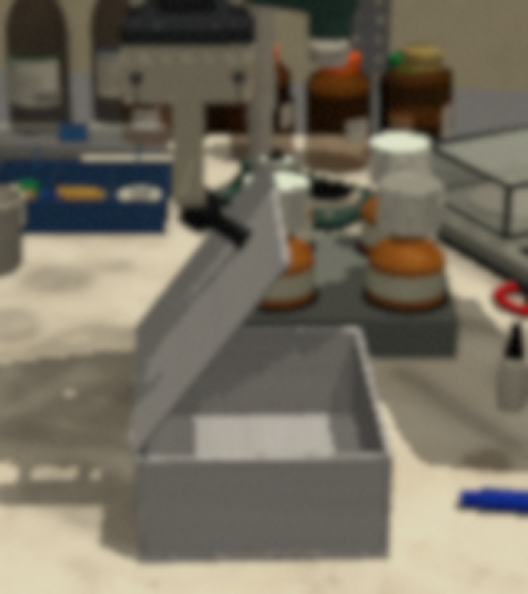

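```bash
python3 - <<'E'
from fit import *
s=robot.snapshot('side')
p=[524.6,235.8,.1823]
for a in(.75,.8,.85,.9,.95,1.): print(a,proj(s,lidpt([*p,a],[-45,0,110])),proj(s,lidpt([*p,a],[-75,90,75])),lidpt([*p,a],[-45,0,110]))
E
```

```text
0.75 [320.07469178 232.39471763] [346.72741164 252.32148441] [538.82322632 238.42200466 181.06420596]
0.8 [317.25367456 231.07272947] [343.81268886 249.74174259] [544.35654291 239.44205325 183.95099928]
0.85 [314.35711922 229.88210577] [340.74281239 247.29239235] [550.02483303 240.48698376 186.55297445]
0.9 [311.39297562 228.826684  ] [337.52549393 244.98132528] [555.81392889 241.5541844  188.86362789]
0.95 [308.36946019 227.9098953 ] [334.16902474 242.81608327] [561.70936076 242.64098774 190.87718415]
1.0 [305.29502691 227.13474663] [330.6822544  240.80381971] [567.69639315 243.74467734 192.58861041]
```

The lid is at about 0.9 rad (front corner (338,244)) and the knob is sliding to the edge of the pads. I'll let go and push the lid the rest of the way from its inner side with shut fingers.

```bash
python3 - <<'E'
from fit import *
p=[524.6,235.8,.1823]
o=robot.observe()['tool_pos']
rel([[*o[:2],240],boxpt(p,[-50,0,240]),boxpt(p,[-50,0,176]),boxpt(p,[0,0,176]),boxpt(p,[40,0,176]),boxpt(p,[62,0,176])],1.753)
E
```

```text
t 5.85 pos [566.4 244.2 180.6] F [-1.8  5.   5.9] w 0.209 q6 -1.42
[-0.1, 0.1, -59.4] [0.1, 0.1, -0.2]
[92.5, -1.0, -59.6] [0.1, 0.1, -0.2]
[92.6, -1.0, 4.4] [0.1, 0.1, -0.2]
[42.6, -0.8, 4.5] [0.1, 0.1, -0.2]
[2.6, -0.7, 4.6] [0.1, 0.1, -0.2]
[-19.4, -0.6, 4.6] [0.1, 0.1, -0.2]
```

Request:
jog_arm:
  steps:
    - [-0.1,[0,0,0],[0,0,0]]
    - [-0.1,[0,0,0],[0,0,0]]
    - [-0.1,[0,0,-20],[0,0,0]]
    - [-0.1,[0,0,-45],[0,0,0]]
    - [1,[0,0,-65],[0,0,0]]
    - [1,[30,-1,-65],[0,0,0]]
    - [1,[65,-1,-65],[0,0,0]]
    - [1,[92.5,-1,-65],[0,0,0]]
    - [1,[92.5,-1,-65],[0,0,0]]
    - [1,[92.5,-1,-30],[0,0,0]]
    - [1,[92.5,-1,4.4],[0,0,0]]
    - [1,[92.5,-1,4.4],[0,0,0]]

```text
t: 6.85
tool_pos: [473.1, 225.4, 171.1]
tool_rot: [0.28, -3.123, 0.002]
wrist_force: [-0.3, 0.2, -0.9]
grip_width: 0.011
```

Request:
jog_arm:
  steps:
    - [1,[-15,0,0],[0,0,0]]
    - [1,[-25,0,0],[0,0,0]]
    - [1,[-35,0,0],[0,0,0]]
    - [1,[-45,0,0],[0,0,0]]
    - [1,[-55,0,0],[0,0,0]]
    - [1,[-65,0,0],[0,0,0]]
    - [1,[-75,0,0],[0,0,0]]
    - [1,[-85,0,0],[0,0,0]]
    - [1,[-95,0,0],[0,0,0]]
    - [1,[-105,0,0],[0,0,0]]
    - [1,[-112,0,0],[0,0,0]]
    - [1,[-112,0,0],[0,0,0]]

```text
t: 7.85
tool_pos: [584.7, 245.3, 171.4]
tool_rot: [0.279, -3.125, 0.002]
wrist_force: [-0.2, -1.7, 0.4]
grip_width: 0.009
```

```bash
python3 - <<'E'
from fit import *
b=snap('side','side4.png'); b=cv2.imread('pics/side4.png')[165:345,250:410]
cv2.imwrite('pics/c4.png',cv2.resize(b,None,fx=3.3,fy=3.3,interpolation=cv2.INTER_CUBIC))
p=[524.6,235.8,.1823]; s=robot.snapshot('side')
rel([],0)
for a in(1.3,1.4,1.5,1.57,1.65): print(a,proj(s,lidpt([*p,a],[-45,0,110])),proj(s,lidpt([*p,a],[-75,90,75])))
E
```

```text
t 7.95 pos [583.5 245.2 170.9] F [-0.2 -0.7 -0.5] w 0.005 q6 -1.42
1.3 [286.27446975 225.5696883 ] [307.58408737 232.28520699]
1.4 [279.93381864 226.24288857] [299.32002075 230.91465628]
1.5 [273.71461245 227.50652751] [290.93251337 230.32033632]
1.57 [269.47158311 228.73426545] [285.04130232 230.37163769]
1.65 [264.76819528 230.47265159] [278.33874076 230.90185423]
```

View pics/c4.png

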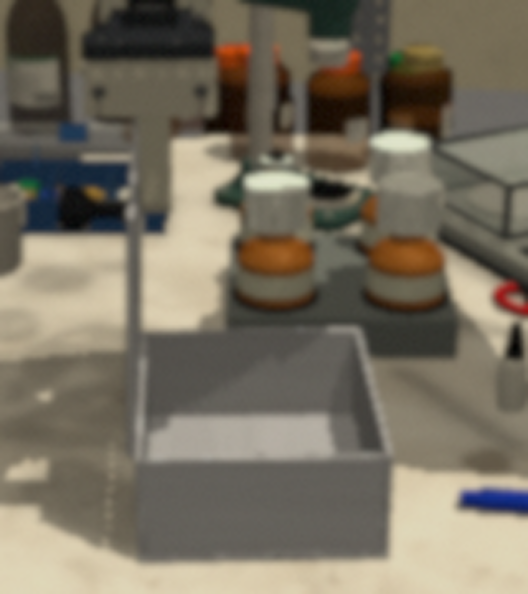

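The lid stands at about 1.53 rad (knob (273,228) side, lid edge vertical). The box hasn't moved: its bottom-right corner is still at (388,556) in the crop. Next, the caps.

```bash
python3 - <<'E'
from fit import *
o=robot.observe()['tool_pos']
rel([[o[0]-20,o[1]-20,245],[540.7,13.8,245]],[1.0,0.154])
E
```

```text
t 7.95 pos [583.5 245.2 170.9] F [-0.2 -0.7 -0.5] w 0.005 q6 -1.42
[23.6, -16.2, -74.0] [-0.2, -0.3, 42.9]
[83.6, -220.2, -73.4] [-0.3, -0.2, 91.4]
```

Request:
jog_arm:
  steps:
    - [1,[15,0,0],[0,0,0]]
    - [-0.5,[24,-16,-35],[0,0,0]]
    - [-0.5,[24,-16,-74],[0,0,0]]
    - [-0.5,[40,-60,-74],[0,0,15]]
    - [-0.5,[60,-140,-74],[0,0,40]]
    - [-0.5,[83.6,-220,-73],[0,0,91.4]]
    - [-0.5,[83.6,-220,-73],[0,0,91.4]]
    - [-0.5,[83.6,-220,-73],[0,0,91.4]]
    - [-0.5,[83.6,-220,-73],[0,0,91.4]]
    - [-0.5,[83.6,-220,-73],[0,0,91.4]]
    - [-0.5,[83.6,-220,-73],[0,0,91.4]]
    - [-0.5,[83.6,-220,-73],[0,0,91.4]]

```text
t: 8.95
tool_pos: [540.2, 13.6, 245.0]
tool_rot: [-1.44, -2.788, 0.007]
wrist_force: [-1.0, 0.6, 0.3]
grip_width: 0.728
```

```bash
python3 - <<'E'
from fit import *
rel([[540.7,13.8,190]],[-1.444])
E
```

```text
t 8.95 pos [540.2  13.6 245. ] F [-1.   0.6  0.3] w 0.728 q6 -0.68
[-0.2, 0.8, 55.0] [-0.3, 0.3, 118.1]
```

Request:
jog_arm:
  steps:
    - [-0.5,[0,0.8,20],[0,0,118]]
    - [-0.5,[0,0.8,55],[0,0,118]]
    - [-0.5,[0,0.8,55],[0,0,118]]
    - [-0.5,[0,0.8,55],[0,0,118]]
    - [-0.5,[0,0.8,55],[0,0,118]]
    - [-0.5,[0,0.8,55],[0,0,118]]
    - [-0.5,[0,0.8,55],[0,0,118]]
    - [-0.5,[0,0.8,55],[0,0,118]]
    - [-0.5,[0,0.8,55],[0,0,118]]
    - [-0.5,[0,0.8,55],[0,0,118]]
    - [-0.5,[0,0.8,55],[0,0,118]]
    - [-0.5,[0,0.8,55],[0,0,118]]

```text
t: 9.95
tool_pos: [540.1, 14.0, 190.4]
tool_rot: [2.956, 1.061, -0.009]
wrist_force: [-0.5, -0.3, -0.5]
grip_width: 0.75
```

```bash
python3 - <<'E'
from fit import *
rel([[540.7,13.8,190],[540.7,13.8,105]],[-1.444]*2)
for n in('top','side'): snap(n,n+'5.png')
a=cv2.imread('pics/top5.png')[225:345,340:460];b=cv2.imread('pics/side5.png')[185:285,300:400]
cv2.imwrite('pics/c5.png',np.hstack([cv2.resize(a,(390,390),interpolation=2),cv2.resize(b,(390,390),interpolation=2)]))
E
```

```text
t 9.95 pos [540.1  14.  190.4] F [-0.5 -0.3 -0.5] w 0.75 q6 0.82
[0.3, 0.5, 0.4] [0.0, 0.3, 32.2]
[0.8, 0.6, 85.4] [0.0, 0.3, 32.2]
```

View pics/c5.png

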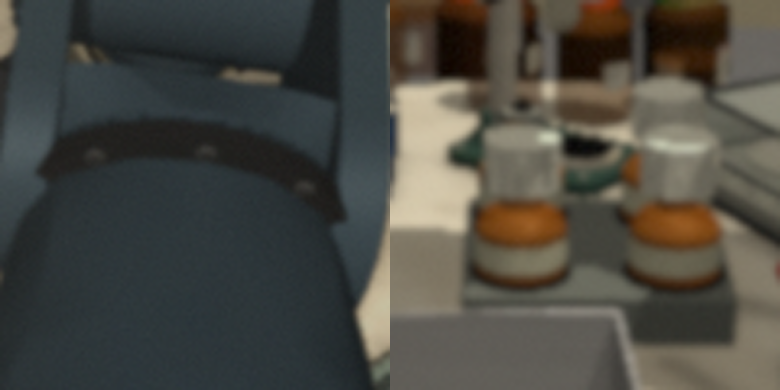

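Arm covers the top view; the side view shows the caps undisturbed (left one at (522,160) in the crop). I'll go down and grip.

Request:
jog_arm:
  steps:
    - [-0.5,[0.3,0.5,0],[0,0,32]]
    - [-0.5,[0.3,0.5,0],[0,0,32]]
    - [-0.5,[0.3,0.5,0],[0,0,32]]
    - [-0.5,[0.5,0.5,0],[0,0,32]]
    - [-0.5,[0.5,0.5,20],[0,0,32]]
    - [-0.5,[0.6,0.6,45],[0,0,32]]
    - [-0.5,[0.8,0.6,65],[0,0,32]]
    - [-0.5,[0.8,0.6,85],[0,0,32]]
    - [-0.5,[0.8,0.6,85],[0,0,32]]

```text
t: 10.8
tool_pos: [538.6, 13.9, 102.3]
tool_rot: [3.133, 0.218, -0.017]
wrist_force: [-0.6, -0.2, -0.3]
grip_width: 0.752
```

Request:
jog_arm:
  steps:
    - [1,[0,0,0],[0,0,0]]
    - [1,[0,0,0],[0,0,0]]
    - [1,[0,0,0],[0,0,0]]
    - [1,[0,0,0],[0,0,0]]
    - [1,[0,0,0],[0,0,0]]
    - [1,[0,0,0],[0,0,0]]
  force: 45

```text
t: 11.3
tool_pos: [539.3, 13.7, 103.4]
tool_rot: [3.132, 0.219, -0.014]
wrist_force: [-0.8, -2.7, 6.8]
grip_width: 0.497
```

Request:
jog_arm:
  steps:
    - [1,[0,0,1.5],[0,0,0]]
    - [1,[0,0,3],[0,0,0]]
    - [1,[0,0,4],[0,0,0]]
    - [1,[0,0,4],[0,0,0]]
    - [1,[0,0,4],[0,0,0]]

```text
t: 11.72
tool_pos: [539.3, 13.7, 100.4]
tool_rot: [3.132, 0.219, -0.013]
wrist_force: [-4.2, -1.5, 10.5]
grip_width: 0.504
```

Request:
jog_arm:
  steps:
    - [1,[0,0,1],[0,0,0]]
    - [1,[0,0,1.5],[0,0,0]]
    - [1,[0,0,1.5],[0,0,0]]
    - [1,[0,0,1.5],[0,0,0]]

```text
t: 12.05
tool_pos: [539.4, 13.7, 100.0]
tool_rot: [3.132, 0.219, -0.012]
wrist_force: [-4.3, -0.4, 10.4]
grip_width: 0.501
```

Request:
jog_arm:
  steps:
    - [1,[0,0,2],[0,0,0]]
    - [1,[0,0,3],[0,0,0]]
    - [1,[0,0,3],[0,0,0]]
    - [1,[0,0,3],[0,0,0]]

```text
t: 12.38
tool_pos: [539.5, 13.7, 99.8]
tool_rot: [3.132, 0.22, -0.011]
wrist_force: [-12.9, 0.1, 30.4]
grip_width: 0.499
```

Request:
jog_arm:
  steps:
    - [1,[0,0,1.7],[0,0,0]]
    - [1,[0,0,1.7],[0,0,-7]]
    - [1,[0,0,1.7],[0,0,-14]]
    - [1,[0,0,1.7],[0,0,-21]]
    - [1,[0,0,1.7],[0,0,-28]]
    - [1,[0,0,1.7],[0,0,-35]]
    - [1,[0,0,1.7],[0,0,-42]]
    - [1,[0,0,1.7],[0,0,-49]]

```text
t: 13.05
tool_pos: [540.8, 13.7, 99.9]
tool_rot: [2.755, 1.508, -0.007]
wrist_force: [-1.3, -0.6, 12.6]
grip_width: 0.499
```

Request:
jog_arm:
  steps:
    - [1,[0,0,1.6],[0,0,-7]]
    - [1,[0,0,1.6],[0,0,-14]]
    - [1,[0,0,1.6],[0,0,-21]]
    - [1,[0,0,1.6],[0,0,-28]]
    - [1,[0,0,1.6],[0,0,-35]]
    - [1,[0,0,1.6],[0,0,-40]]
    - [1,[0,0,1.6],[0,0,-40]]

```text
t: 13.63
tool_pos: [541.7, 13.1, 99.9]
tool_rot: [2.066, 2.365, -0.005]
wrist_force: [-1.6, -4.7, 12.7]
grip_width: 0.499
```

Request:
jog_arm:
  steps:
    - [1,[0,0,-2],[0,0,0]]
    - [1,[0,0,-5],[0,0,0]]
    - [1,[0,0,-8],[0,0,0]]
    - [1,[0,0,-12],[0,0,0]]
    - [1,[0,0,-16],[0,0,0]]
    - [1,[0,0,-16],[0,0,0]]

```text
t: 14.13
tool_pos: [542.0, 13.3, 116.7]
tool_rot: [2.065, 2.364, -0.004]
wrist_force: [-0.4, 0.4, -0.5]
grip_width: 0.499
```

Cap 1 lifts free. To the box.

```bash
python3 - <<'E'
from fit import *
p=[524.6,235.8,.1823]
A=boxpt(p,[22,-38,0]);print(A)
rel([[542,13,190],A+[0,0,120],A+[0,0,21]],-1.389)
# verify box has not moved: compare side image
s=snap('side','side6.png'); a=cv2.imread('pics/side6.png')[285:345,285:380].astype(int); b=cv2.imread('pics/side5.png')[285:345,285:380].astype(int); print('diff',np.abs(a-b).mean())
E
```

```text
[553.12453876 202.41810838   0.        ]
t 14.13 pos [542.   13.3 116.7] F [-0.4  0.4 -0.5] w 0.499 q6 -0.19
[-0.6, -0.1, -73.3] [0.1, 0.2, 87.3]
[185.9, 36.4, -4.0] [0.1, 0.2, 87.3]
[186.2, 36.5, 95.0] [0.1, 0.2, 87.3]
diff 31.79573099415205
```

```bash
python3 - <<'E'
import cv2
b=cv2.imread('pics/side6.png')[165:355,240:400]
cv2.imwrite('pics/c6.png',cv2.resize(b,None,fx=3.1,fy=3.1,interpolation=cv2.INTER_CUBIC))
E
```

```text
(no output)
```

View pics/c6.png

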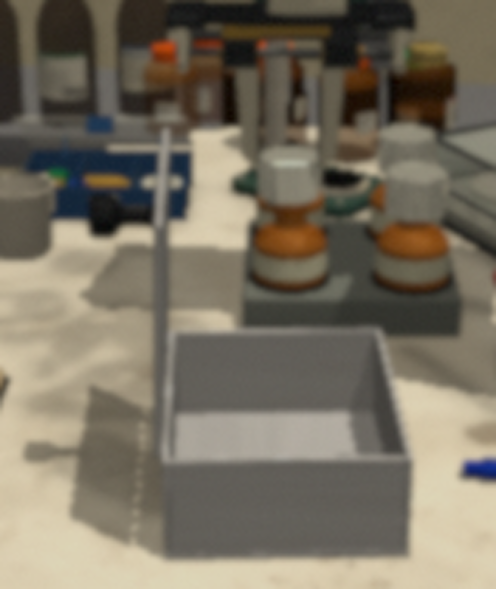

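```bash
python3 - <<'E'
from fit import *
s=robot.snapshot('side')
f=lambda X:(proj(s,X)-[240,165])*3.1
for X in([542,13,143],[542,13,109.5],[542+24,16,106],[542-24,10,106]): print(f(X))
# refit box: z=70 / z=0 corners, knob
ss=lambda u,v:np.array([u/3.1+240-.35,v/3.1+165-.35])
B=[([75,90,0],ss(165,556)),([-75,90,0],ss(407,554)),([-75,90,70],ss(409,459)),([75,90,70],ss(166,460)),([-75,-90,70],ss(380,330)),([75,-90,70],ss(168,332))]
from scipy.optimize import least_squares
for nm,B in(('all',B),):
    q=least_squares(lambda p:np.concatenate([proj(s,boxpt(p,X))-u for X,u in B]),[524,235,.18]); print(q.x,np.round(q.fun,1))
for a in(1.45,1.5,1.57,1.65): print(a,f(lidpt([*q.x,a],[-45,0,110])),f(lidpt([*q.x,a],[-75,90,75])))
E
```

```text
[286.79865192 153.59867319]
[286.37904803 193.13099651]
[256.28344353 196.93488503]
[316.42628857 197.49151729]
[5.13956402e+02 2.67360834e+02 1.77363499e-01] [-0.5  1.1  0.5  0.7  1.4 -0.8 -1.6 -0.1  0.  -1.2  0.2 -1.1]
1.45 [118.96807114 209.61631568] [177.64503748 223.74877242]
1.5 [109.07191198 211.84856915] [164.13480249 223.09241619]
1.57 [ 95.48322668 215.74174936] [145.1974449  223.22959577]
1.65 [ 80.42122468 221.25935055] [123.65225901 224.894116  ]
```

The box was knocked aside by about (−11, +31) mm; its pose is now refitted and the lid still stands at about 1.53. The cap hangs in the gripper clear of the neck (crop (288,178)).

```bash
cat >> fit.py <<'E'
p=[514,267.4,.179]
A,B_,C=[boxpt(p,[*c,0]) for c in((20,-38),(-10,38),(-42,-38))]
E
python3 - <<'E'
from fit import *
rel([[542,13,190],A+[0,0,125],A+[0,0,22]],-1.392)
E
```

```text
t 14.23 pos [541.7  13.3 116. ] F [-0.8  0.1 -0.3] w 0.495 q6 -0.19
[-0.6, 0.1, -74.0] [0.1, 0.2, 87.5]
[218.5, 28.3, -9.8] [0.1, 0.2, 87.5]
[218.8, 28.5, 93.2] [0.1, 0.2, 87.5]
```

Request:
jog_arm:
  steps:
    - [1,[0,0,-25],[0,0,7]]
    - [1,[0,0,-50],[0,0,14]]
    - [1,[0,0,-74],[0,0,21]]
    - [1,[0,0,-74],[0,0,28]]
    - [1,[0,0,-74],[0,0,35]]
    - [1,[0,0,-74],[0,0,42]]
    - [1,[0,0,-74],[0,0,49]]
    - [1,[0,0,-74],[0,0,56]]
    - [1,[0,0,-74],[0,0,63]]
    - [1,[0,0,-74],[0,0,70]]
    - [1,[0,0,-74],[0,0,77]]
    - [1,[0,0,-74],[0,0,84]]

```text
t: 15.23
tool_pos: [541.6, 13.6, 189.7]
tool_rot: [3.117, 0.366, -0.003]
wrist_force: [0.2, -0.3, -0.5]
grip_width: 0.499
```

```bash
python3 - <<'E'
from fit import *
rel([A+[0,0,125],A+[0,0,22]],-1.392)
E
```

```text
t 15.23 pos [541.6  13.6 189.7] F [ 0.2 -0.3 -0.5] w 0.499 q6 1.28
[49.9, -214.4, 64.0] [0.2, 0.1, 3.1]
[50.1, -214.8, 167.0] [0.2, 0.1, 3.1]
```

Request:
jog_arm:
  steps:
    - [1,[8,-30,0],[0,0,3]]
    - [1,[15,-65,0],[0,0,3]]
    - [1,[24,-100,0],[0,0,3]]
    - [1,[32,-135,0],[0,0,3]]
    - [1,[40,-170,0],[0,0,3]]
    - [1,[50,-214.5,10],[0,0,3]]
    - [1,[50,-214.5,35],[0,0,3]]
    - [1,[50,-214.5,65],[0,0,3]]
    - [1,[50,-214.5,95],[0,0,3]]
    - [1,[50,-214.8,120],[0,0,3]]
    - [1,[50,-214.8,145],[0,0,3]]
    - [1,[50,-214.8,150],[0,0,3]]

```text
t: 16.23
tool_pos: [537.9, 232.9, 34.9]
tool_rot: [3.124, 0.284, -0.012]
wrist_force: [-1.2, -1.1, -1.2]
grip_width: 0.497
```

```bash
python3 - <<'E'
from fit import *
rel([A+[0,0,22]],-1.392)
E
```

```text
t 16.23 pos [537.9 232.9  34.9] F [-1.2 -1.1 -1.2] w 0.497 q6 1.72
[2.7, -0.2, 12.9] [0.2, 0.5, 0.2]
```

Request:
jog_arm:
  steps:
    - [1,[2,0,6],[0,0,0]]
    - [1,[2.7,0,12],[0,0,0]]
    - [1,[2.7,0,12],[0,0,0]]
    - [-0.12,[2.7,0,12],[0,0,0]]
    - [-0.12,[2.7,0,12],[0,0,0]]
    - [-0.12,[2.7,0,12],[0,0,0]]
    - [-0.12,[2.7,0,0],[0,0,0]]
    - [-0.12,[2.7,0,-30],[0,0,0]]
    - [-0.12,[2.7,0,-65],[0,0,0]]
    - [-0.12,[2.7,0,-105],[0,0,0]]
    - [-0.5,[2.7,0,-145],[0,0,0]]
    - [-0.5,[2.7,0,-155],[0,0,0]]

```text
t: 17.23
tool_pos: [544.0, 235.1, 197.8]
tool_rot: [3.126, 0.285, 0.003]
wrist_force: [1.1, 0.6, 0.7]
grip_width: 0.659
```

```bash
python3 - <<'E'
from fit import *
N2=[441.5,1.2]
rel([[*N2,190],[*N2,104]],-1.444)
b=snap('side','side7.png'); b=cv2.imread('pics/side7.png')[165:355,240:400]
cv2.imwrite('pics/c7.png',cv2.resize(b,None,fx=3.1,fy=3.1,interpolation=cv2.INTER_CUBIC))
E
```

```text
t 17.23 pos [544.  235.1 197.8] F [1.1 0.6 0.7] w 0.659 q6 1.72
[-143.0, 211.6, 8.1] [0.1, -0.1, 3.1]
[-143.2, 211.4, 94.1] [0.1, -0.1, 3.1]
```

View pics/c7.png

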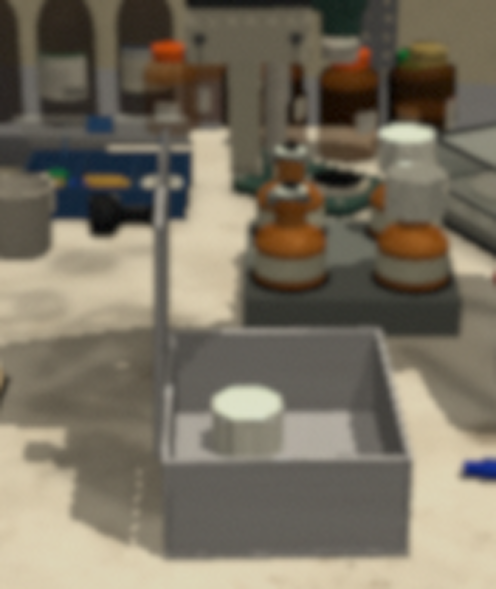

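Cap 1 sits upright in the box at crop (247,425). Next, the cap at (441.5,1.2). I'll also check where the first one lies.

Request:
jog_arm:
  steps:
    - [-0.5,[-22,35,0],[0,0,3]]
    - [-0.5,[-46,70,0],[0,0,3]]
    - [-0.5,[-70,105,0],[0,0,3]]
    - [-0.5,[-94,140,0],[0,0,3]]
    - [-0.5,[-118,175,0],[0,0,3]]
    - [-0.5,[-143,211.5,0],[0,0,3]]
    - [-0.5,[-143,211.5,0],[0,0,3]]
    - [-0.5,[-143,211.5,20],[0,0,3]]
    - [-0.5,[-143,211.5,45],[0,0,3]]
    - [-0.5,[-143,211.5,65],[0,0,3]]
    - [-0.5,[-143,211.5,65],[0,0,3]]

```text
t: 18.2
tool_pos: [439.3, 1.5, 129.0]
tool_rot: [3.134, 0.202, -0.006]
wrist_force: [-1.0, -0.1, 0.7]
grip_width: 0.75
```

```bash
python3 - <<'E'
from fit import *
N2=[441.5,1.2]
rel([[*N2,104]],-1.444)
s=robot.snapshot('side'); X=back(s,247/3.1+240-.35,405/3.1+165-.35,37.5); print('cap',X,'A',A); d=X[:2]-p[:2]; c,n=np.cos(p[2]),np.sin(p[2]); print('in box',c*d[0]+n*d[1],-n*d[0]+c*d[1])
E
```

```text
t 18.2 pos [439.3   1.5 129. ] F [-1.  -0.1  0.7] w 0.75 q6 1.34
[2.3, 0.5, 25.0] [0.1, 0.2, 0.1]
cap [540.82000863 235.53367303  37.5       ] A [540.44617894 233.56806805   0.        ]
in box 20.717824124297955 -36.13235975096963
```

Request:
jog_arm:
  steps:
    - [-0.5,[2.3,0.5,12],[0,0,0]]
    - [-0.5,[2.3,0.5,25],[0,0,0]]
    - [-0.5,[2.3,0.5,25],[0,0,0]]
    - [-0.5,[2.3,0.5,25],[0,0,0]]
    - [1,[2.3,0.5,25],[0,0,0]]
    - [1,[2.3,0.5,25],[0,0,0]]
    - [1,[2.3,0.5,25],[0,0,0]]
    - [1,[2.3,0.5,25],[0,0,0]]
    - [1,[2.3,0.5,25],[0,0,0]]
    - [1,[2.3,0.5,25],[0,0,0]]
    - [1,[2.3,0.5,25],[0,0,0]]

```text
t: 19.17
tool_pos: [442.9, 1.1, 106.3]
tool_rot: [3.133, 0.203, -0.002]
wrist_force: [-0.9, -0.2, 6.2]
grip_width: 0.497
```

Request:
jog_arm:
  steps:
    - [1,[0,0,2],[0,0,0]]
    - [1,[0,0,4],[0,0,0]]
    - [1,[0,0,5],[0,0,0]]
    - [1,[0,0,5],[0,0,0]]
    - [1,[0,0,5],[0,0,0]]

```text
t: 19.58
tool_pos: [443.0, 1.1, 102.6]
tool_rot: [3.133, 0.203, -0.002]
wrist_force: [-8.8, -0.0, 24.3]
grip_width: 0.498
```

Request:
jog_arm:
  steps:
    - [1,[0,0,1.6],[0,0,-7]]
    - [1,[0,0,1.6],[0,0,-14]]
    - [1,[0,0,1.6],[0,0,-21]]
    - [1,[0,0,1.6],[0,0,-28]]
    - [1,[0,0,1.6],[0,0,-35]]
    - [1,[0,0,1.6],[0,0,-42]]
    - [1,[0,0,1.6],[0,0,-49]]

```text
t: 20.17
tool_pos: [444.0, 2.0, 102.6]
tool_rot: [2.764, 1.491, 0.002]
wrist_force: [-5.2, 10.2, 24.9]
grip_width: 0.499
```

Request:
jog_arm:
  steps:
    - [1,[0,0,1.6],[0,0,-7]]
    - [1,[0,0,1.6],[0,0,-14]]
    - [1,[0,0,1.6],[0,0,-21]]
    - [1,[0,0,1.6],[0,0,-28]]
    - [1,[0,0,1.6],[0,0,-35]]
    - [1,[0,0,1.6],[0,0,-38]]
    - [1,[0,0,1.6],[0,0,-38]]

```text
t: 20.75
tool_pos: [443.5, 2.4, 102.6]
tool_rot: [-2.125, -2.314, -0.001]
wrist_force: [-11.4, 3.4, 30.7]
grip_width: 0.495
```

Request:
jog_arm:
  steps:
    - [1,[0,0,-2],[0,0,0]]
    - [1,[0,0,-5],[0,0,0]]
    - [1,[0,0,-8],[0,0,0]]
    - [1,[0,0,-12],[0,0,0]]
    - [1,[0,0,-16],[0,0,0]]
    - [1,[0,0,-16],[0,0,0]]

```text
t: 21.25
tool_pos: [443.6, 2.5, 119.2]
tool_rot: [2.125, 2.313, 0.002]
wrist_force: [-1.3, 1.5, 1.2]
grip_width: 0.495
```

```bash
python3 - <<'E'
from fit import *
rel([[443,2,190],B_+[0,0,22]],-1.392)
s=snap('side','side8.png'); a=cv2.imread('pics/side8.png')[285:345,285:380].astype(int); b=cv2.imread('pics/side7.png')[285:345,285:380].astype(int); print('diff',np.abs(a-b).mean())
E
```

```text
t 21.25 pos [443.6   2.5 119.2] F [-1.3  1.5  1.2] w 0.495 q6 -0.19
[-0.4, -0.6, -70.8] [0.0, -0.1, 84.6]
[294.9, 79.0, 97.4] [0.0, -0.1, 84.6]
diff 2.0362573099415204
```

Box hasn't moved. Rise and rotate.

Request:
jog_arm:
  steps:
    - [1,[0,0,-25],[0,0,7]]
    - [1,[0,0,-50],[0,0,14]]
    - [1,[0,0,-71],[0,0,21]]
    - [1,[0,0,-71],[0,0,28]]
    - [1,[0,0,-71],[0,0,35]]
    - [1,[0,0,-71],[0,0,42]]
    - [1,[0,0,-71],[0,0,49]]
    - [1,[0,0,-71],[0,0,56]]
    - [1,[0,0,-71],[0,0,63]]
    - [1,[0,0,-71],[0,0,70]]
    - [1,[0,0,-71],[0,0,77]]
    - [1,[0,0,-71],[0,0,84]]

```text
t: 22.3
tool_pos: [443.7, 2.4, 189.8]
tool_rot: [-3.128, -0.288, -0.002]
wrist_force: [0.8, 0.3, -0.6]
grip_width: 0.495
```

```bash
python3 - <<'E'
from fit import *
rel([B_+[0,0,125],B_+[0,0,26]],-1.392)
b=snap('side','side9.png'); b=cv2.imread('pics/side9.png')[145:335,260:420]
cv2.imwrite('pics/c9.png',cv2.resize(b,None,fx=2,fy=2,interpolation=cv2.INTER_CUBIC))
E
```

```text
t 22.3 pos [443.7   2.4 189.8] F [ 0.8  0.3 -0.6] w 0.495 q6 1.29
[107.5, -285.7, 65.1] [-0.0, -0.1, 0.3]
[107.4, -285.7, 164.1] [-0.0, -0.1, 0.3]
```

View pics/c9.png

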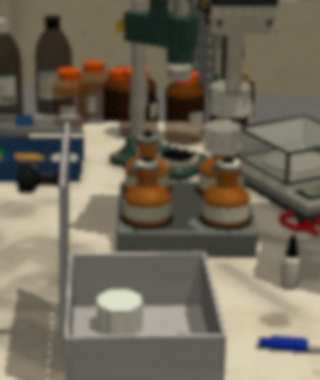

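Second cap is in the gripper (crop (230,100)) and both +y bottles are bare.

Request:
jog_arm:
  steps:
    - [1,[12,-30,0],[0,0,0]]
    - [1,[25,-66,0],[0,0,0]]
    - [1,[38,-102,0],[0,0,0]]
    - [1,[51,-138,0],[0,0,0]]
    - [1,[65,-174,0],[0,0,0]]
    - [1,[78,-210,0],[0,0,0]]
    - [1,[92,-246,0],[0,0,0]]
    - [1,[107.4,-285.7,10],[0,0,0]]
    - [1,[107.4,-285.7,40],[0,0,0]]
    - [1,[107.4,-285.7,75],[0,0,0]]
    - [1,[107.4,-285.7,105],[0,0,0]]
    - [1,[107.4,-285.7,120],[0,0,0]]

```text
t: 23.35
tool_pos: [498.4, 302.0, 66.2]
tool_rot: [3.128, 0.279, -0.004]
wrist_force: [-0.2, -0.3, -1.2]
grip_width: 0.496
```

```bash
python3 - <<'E'
from fit import *
rel([B_+[0,0,22]],-1.392)
E
```

```text
t 23.35 pos [498.4 302.   66.2] F [-0.2 -0.3 -1.2] w 0.496 q6 1.86
[-0.7, -1.3, 44.2] [0.0, 0.2, -0.0]
```

Request:
jog_arm:
  steps:
    - [1,[-0.7,-1.3,20],[0,0,0]]
    - [1,[-0.7,-1.3,38],[0,0,0]]
    - [1,[-0.7,-1.3,43],[0,0,0]]
    - [1,[-0.7,-1.3,43],[0,0,0]]
    - [-0.12,[-0.7,-1.3,43],[0,0,0]]
    - [-0.12,[-0.7,-1.3,43],[0,0,0]]
    - [-0.12,[-0.7,-1.3,43],[0,0,0]]
    - [-0.12,[-0.7,-1.3,30],[0,0,0]]
    - [-0.12,[-0.7,-1.3,0],[0,0,0]]
    - [-0.12,[-0.7,-1.3,-35],[0,0,0]]
    - [-0.12,[-0.7,-1.3,-75],[0,0,0]]
    - [-0.5,[-0.7,-1.3,-115],[0,0,0]]

```text
t: 24.35
tool_pos: [497.5, 303.1, 184.5]
tool_rot: [3.128, 0.28, -0.003]
wrist_force: [0.7, -0.0, 0.1]
grip_width: 0.595
```

```bash
python3 - <<'E'
from fit import *
N=[454.2,-98]
rel([[*N,190],[*N,104]],-1.444)
snap('side','side10.png')
E
```

```text
t 24.35 pos [497.5 303.1 184.5] F [ 0.7 -0.   0.1] w 0.595 q6 1.86
[-113.8, 387.1, -5.1] [0.0, 0.1, 3.0]
[-113.6, 387.0, 80.9] [0.0, 0.1, 3.0]
```

Request:
jog_arm:
  steps:
    - [-0.5,[-8,25,-5],[0,0,3]]
    - [-0.5,[-18,60,-5],[0,0,3]]
    - [-0.5,[-28,98,-5],[0,0,3]]
    - [-0.5,[-40,136,-5],[0,0,3]]
    - [-0.5,[-52,174,-5],[0,0,3]]
    - [-0.5,[-63,212,-5],[0,0,3]]
    - [-0.5,[-74,250,-5],[0,0,3]]
    - [-0.5,[-86,290,-5],[0,0,3]]
    - [-0.5,[-98,330,-5],[0,0,3]]
    - [-0.5,[-108,368,-5],[0,0,3]]
    - [-0.5,[-113.7,387,-5],[0,0,3]]
    - [-0.5,[-113.7,387,10],[0,0,3]]

```text
t: 25.4
tool_pos: [458.7, -100.1, 183.9]
tool_rot: [-3.135, -0.193, -0.022]
wrist_force: [0.4, 0.2, -0.1]
grip_width: 0.75
```

```bash
python3 - <<'E'
from fit import *
N=[454.2,-98]
rel([[*N,104]],-1.444)
s=snap('side','side11.png'); a=cv2.imread('pics/side11.png')[285:345,285:380].astype(int); b=cv2.imread('pics/side9.png')[285:345,285:380].astype(int); print('diff',np.abs(a-b).mean())
b=cv2.imread('pics/side11.png')[145:345,260:420]
cv2.imwrite('pics/c11.png',cv2.resize(b,None,fx=2.5,fy=2.5,interpolation=cv2.INTER_CUBIC))
E
```

```text
t 25.4 pos [ 458.7 -100.1  183.9] F [ 0.4  0.2 -0.1] w 0.75 q6 1.13
[-5.3, -2.6, 79.8] [0.0, -0.8, -0.2]
diff 1.5176608187134504
```

View pics/c11.png

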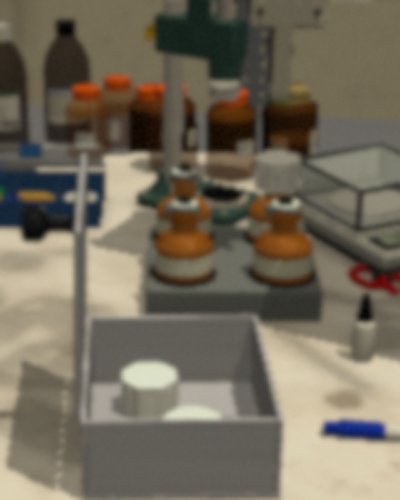

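Both caps are in the box (crop (150,388) and (192,412)); one cap is left at (280,170).

Request:
jog_arm:
  steps:
    - [-0.5,[-5.3,-2.6,5],[0,-0.8,0]]
    - [-0.5,[-5.3,-2.6,20],[0,-0.8,0]]
    - [-0.5,[-5.3,-2.6,40],[0,-0.8,0]]
    - [-0.5,[-5.3,-2.6,60],[0,-0.8,0]]
    - [-0.5,[-5.3,-2.6,76],[0,-0.8,0]]
    - [-0.5,[-5.3,-2.6,79],[0,-0.8,0]]
    - [-0.5,[-5.3,-2.6,79],[0,-0.8,0]]

```text
t: 26.03
tool_pos: [451.6, -95.0, 100.9]
tool_rot: [-3.133, -0.195, 0.01]
wrist_force: [-0.7, 0.6, -0.5]
grip_width: 0.75
```

Request:
jog_arm:
  steps:
    - [1,[0,0,0],[0,0,0]]
    - [1,[0,0,0],[0,0,0]]
    - [1,[0,0,0],[0,0,0]]
    - [1,[0,0,0],[0,0,0]]
    - [1,[0,0,0],[0,0,0]]
    - [1,[0,0,0],[0,0,0]]
    - [1,[0,0,0],[0,0,0]]

```text
t: 26.62
tool_pos: [452.6, -96.4, 102.0]
tool_rot: [-3.135, -0.195, 0.006]
wrist_force: [-0.2, -9.6, 4.6]
grip_width: 0.496
```

Request:
jog_arm:
  steps:
    - [1,[0,0,2],[0,0,0]]
    - [1,[0,0,3.5],[0,0,0]]
    - [1,[0,0,4.5],[0,0,0]]
    - [1,[0,0,4.5],[0,0,0]]
    - [1,[0,0,4.5],[0,0,0]]

```text
t: 27.03
tool_pos: [453.0, -96.9, 98.8]
tool_rot: [3.134, 0.196, -0.004]
wrist_force: [-3.4, -1.7, 10.1]
grip_width: 0.497
```

Request:
jog_arm:
  steps:
    - [1,[0,0,1.5],[0,0,0]]
    - [1,[0,0,2.2],[0,0,0]]
    - [1,[0,0,2.2],[0,0,0]]
    - [1,[0,0,2.2],[0,0,0]]

```text
t: 27.37
tool_pos: [453.1, -97.0, 98.6]
tool_rot: [3.134, 0.196, -0.004]
wrist_force: [-9.2, 2.0, 25.5]
grip_width: 0.5
```

Request:
jog_arm:
  steps:
    - [1,[0,0,1.6],[0,0,-7]]
    - [1,[0,0,1.6],[0,0,-14]]
    - [1,[0,0,1.6],[0,0,-21]]
    - [1,[0,0,1.6],[0,0,-28]]
    - [1,[0,0,1.6],[0,0,-35]]
    - [1,[0,0,1.6],[0,0,-42]]
    - [1,[0,0,1.6],[0,0,-49]]

```text
t: 27.95
tool_pos: [454.2, -97.5, 98.7]
tool_rot: [2.765, 1.485, -0.001]
wrist_force: [-3.4, 0.3, 15.2]
grip_width: 0.501
```

Request:
jog_arm:
  steps:
    - [1,[0,0,1.4],[0,0,-7]]
    - [1,[0,0,1.4],[0,0,-14]]
    - [1,[0,0,1.4],[0,0,-21]]
    - [1,[0,0,1.4],[0,0,-28]]
    - [1,[0,0,1.4],[0,0,-35]]
    - [1,[0,0,1.4],[0,0,-38]]
    - [1,[0,0,1.4],[0,0,-38]]

```text
t: 28.53
tool_pos: [454.6, -98.4, 98.8]
tool_rot: [2.125, 2.307, -0.003]
wrist_force: [-5.4, -5.2, 12.6]
grip_width: 0.497
```

Request:
jog_arm:
  steps:
    - [1,[0,0,-2],[0,0,0]]
    - [1,[0,0,-5],[0,0,0]]
    - [1,[0,0,-8],[0,0,0]]
    - [1,[0,0,-12],[0,0,0]]
    - [1,[0,0,-16],[0,0,0]]
    - [1,[0,0,-16],[0,0,0]]

```text
t: 29.03
tool_pos: [455.0, -98.4, 115.6]
tool_rot: [2.125, 2.307, -0.002]
wrist_force: [0.0, -1.0, 0.8]
grip_width: 0.499
```

Request:
jog_arm:
  steps:
    - [1,[0,0,-25],[0,0,7]]
    - [1,[0,0,-50],[0,0,14]]
    - [1,[0,0,-74],[0,0,21]]
    - [1,[0,0,-74],[0,0,28]]
    - [1,[0,0,-74],[0,0,35]]
    - [1,[0,0,-74],[0,0,42]]
    - [1,[0,0,-74],[0,0,49]]
    - [1,[0,0,-74],[0,0,56]]
    - [1,[0,0,-74],[0,0,63]]
    - [1,[0,0,-74],[0,0,70]]
    - [1,[0,0,-74],[0,0,77]]
    - [1,[0,0,-74],[0,0,84]]

```text
t: 30.03
tool_pos: [454.6, -97.8, 189.6]
tool_rot: [3.124, 0.283, 0.004]
wrist_force: [1.5, 0.3, -0.2]
grip_width: 0.501
```

```bash
python3 - <<'E'
from fit import *
rel([C+[0,0,125],C+[0,0,22]],-1.392)
s=snap('side','side12.png'); a=cv2.imread('pics/side12.png')[285:345,285:380].astype(int); b=cv2.imread('pics/side11.png')[285:345,285:380].astype(int); print('diff',np.abs(a-b).mean())
E
```

```text
t 30.03 pos [454.6 -97.8 189.6] F [ 1.5  0.3 -0.2] w 0.501 q6 1.08
[81.9, -310.9, 63.3] [0.3, -0.1, 0.1]
[81.7, -311.4, 166.3] [0.3, -0.1, 0.1]
diff 0.6641520467836257
```

Request:
jog_arm:
  steps:
    - [1,[8,-30,0],[0,0,0]]
    - [1,[17,-65,0],[0,0,0]]
    - [1,[26,-100,0],[0,0,0]]
    - [1,[36,-136,0],[0,0,0]]
    - [1,[45,-172,0],[0,0,0]]
    - [1,[55,-208,0],[0,0,0]]
    - [1,[64,-244,0],[0,0,0]]
    - [1,[74,-280,0],[0,0,0]]
    - [1,[82,-311,10],[0,0,0]]
    - [1,[82,-311,40],[0,0,0]]
    - [1,[82,-311,75],[0,0,0]]
    - [1,[82,-311,90],[0,0,0]]

```text
t: 31.08
tool_pos: [480.5, 222.4, 94.7]
tool_rot: [3.124, 0.276, -0.003]
wrist_force: [-0.9, -0.4, -1.5]
grip_width: 0.499
```

```bash
python3 - <<'E'
from fit import *
rel([C+[0,0,19]],-1.392)
E
```

```text
t 31.08 pos [480.5 222.4  94.7] F [-0.9 -0.4 -1.5] w 0.499 q6 1.75
[-0.9, -0.7, 75.7] [0.3, 0.1, -0.2]
```

Request:
jog_arm:
  steps:
    - [1,[-0.9,-0.7,25],[0,0,0]]
    - [1,[-0.9,-0.7,50],[0,0,0]]
    - [1,[-0.9,-0.7,68],[0,0,0]]
    - [1,[-0.9,-0.7,74],[0,0,0]]
    - [1,[-0.9,-0.7,74],[0,0,0]]
    - [-0.12,[-0.9,-0.7,74],[0,0,0]]
    - [-0.12,[-0.9,-0.7,74],[0,0,0]]
    - [-0.12,[-0.9,-0.7,74],[0,0,0]]
    - [-0.12,[-0.9,-0.7,60],[0,0,0]]
    - [-0.12,[-0.9,-0.7,25],[0,0,0]]
    - [-0.12,[-0.9,-0.7,-15],[0,0,0]]
    - [-0.12,[-0.9,-0.7,-55],[0,0,0]]

```text
t: 32.08
tool_pos: [479.3, 223.1, 152.0]
tool_rot: [3.124, 0.276, -0.003]
wrist_force: [-0.2, -0.2, 0.2]
grip_width: 0.56
```

Request:
jog_arm:
  steps:
    - [1,[0,20,-35],[0,0,0]]
    - [1,[0,40,-75],[0,0,0]]
    - [1,[0,80,-100],[0,0,0]]
    - [1,[0,120,-100],[0,0,0]]
    - [1,[0,120,-100],[0,0,0]]
    - [1,[0,120,-100],[0,0,0]]

```text
t: 32.58
tool_pos: [500.9, 103.8, 253.9]
tool_rot: [3.125, 0.272, 0.001]
wrist_force: [-0.6, 0.1, -0.1]
grip_width: 0.176
```

```bash
python3 - <<'E'
from fit import *
rel([],0)
for n in('top','side'): snap(n,n+'13.png')
a=cv2.imread('pics/top13.png')[170:350,190:460];b=cv2.imread('pics/side13.png')[165:345,250:410]
cv2.imwrite('pics/c13.png',np.hstack([cv2.resize(a,(480,320),interpolation=2),cv2.resize(b,(285,320),interpolation=2)]))
E
```

```text
t 32.58 pos [500.9 103.8 253.9] F [-0.6  0.1 -0.1] w 0.176 q6 1.52
```

View pics/c13.png

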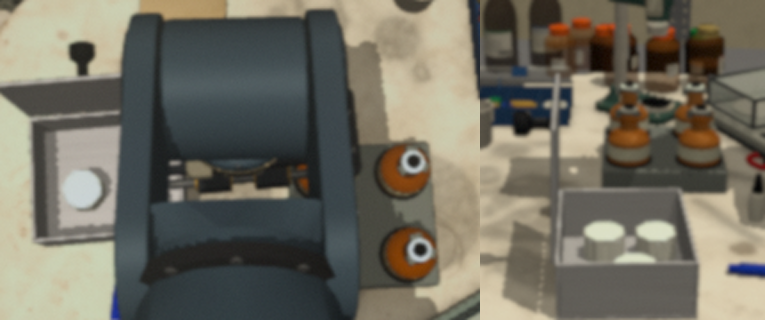

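All three caps lie in the box, four bottles are bare, and the lid still stands upright. Now I'll fold the lid shut by pushing its back beside the knob.

```bash
python3 - <<'E'
from fit import *
def tcp(a,over=1.5,L=132,y=-45):
    P=lidpt([*p,a],[75-L,y,75]); n=boxpt([0,0,p[2]],[np.sin(a),0,0]); n[2]=np.cos(a)
    return P-over*n+boxpt([0,0,p[2]],[8,0,0])+[0,0,11]
rel([boxpt(p,[135,-45,254]),boxpt(p,[135,-45,215])],-1.392)
print('arc from rel to',boxpt(p,[135,-45,215]))
Q=boxpt(p,[135,-45,215]); R=Rn.from_matrix(np.array([np.cross([np.cos(-1.392),np.sin(-1.392),0],[0,0,-1]),[np.cos(-1.392),np.sin(-1.392),0],[0,0,-1]]).T)
for a in np.r_[1.53,np.linspace(1.4,0,23)]: print(round(a,2),np.round(R.inv().apply(tcp(a)-Q),1))
E
```

```text
t 32.68 pos [500.2 106.  252.7] F [ 0.2  0.2 -0.4] w 0.094 q6 1.52
[177.0, -111.9, -2.2] [0.3, 0.1, -0.2]
[177.1, -112.1, 36.8] [0.3, 0.1, -0.2]
arc from rel to [654.85505492 247.15516108 215.        ]
1.53 [-53.9   0.    2. ]
1.4 [-71.    0.    3.3]
1.34 [-79.3   0.    4.8]
1.27 [-87.4   0.    6.8]
1.21 [-95.4   0.    9.3]
1.15 [-103.3    0.    12.3]
1.08 [-110.9    0.    15.8]
1.02 [-118.3    0.    19.8]
0.95 [-125.4    0.    24.3]
0.89 [-132.3    0.    29.2]
0.83 [-138.8    0.    34.5]
0.76 [-144.9    0.    40.2]
0.7 [-150.7    0.    46.3]
0.64 [-156.1    0.    52.7]
0.57 [-161.     0.    59.5]
0.51 [-165.6    0.    66.6]
0.45 [-169.6    0.    74. ]
0.38 [-173.2    0.    81.6]
0.32 [-176.3    0.    89.4]
0.25 [-178.9    0.    97.4]
0.19 [-180.9    0.   105.5]
0.13 [-182.5    0.   113.8]
0.06 [-183.5    0.   122.1]
0.0 [-184.     0.   130.5]
```

Request:
jog_arm:
  steps:
    - [1,[35,-20,-4],[0,0,0]]
    - [1,[70,-40,-4],[0,0,0]]
    - [1,[105,-60,-4],[0,0,0]]
    - [1,[140,-80,-4],[0,0,0]]
    - [1,[165,-100,-4],[0,0,0]]
    - [1,[177,-112,-4],[0,0,0]]
    - [1,[177,-112,-4],[0,0,0]]
    - [1,[177,-112,10],[0,0,0]]
    - [1,[177,-112,30],[0,0,0]]
    - [1,[177,-112,37],[0,0,0]]
    - [1,[177,-112,37],[0,0,0]]
    - [1,[177,-112,37],[0,0,0]]

```text
t: 33.68
tool_pos: [654.3, 247.4, 215.1]
tool_rot: [3.125, 0.276, -0.004]
wrist_force: [-0.1, -0.3, 1.0]
grip_width: 0.008
```

```bash
python3 - <<'E'
from fit import *
rel([boxpt(p,[135,-45,215])],-1.392)
E
```

```text
t 33.68 pos [654.3 247.4 215.1] F [-0.1 -0.3  1. ] w 0.008 q6 1.69
[0.4, 0.4, 0.1] [0.3, 0.2, -0.1]
```

Request:
jog_arm:
  steps:
    - [1,[-20,0,1],[0,0,0]]
    - [1,[-40,0,1],[0,0,0]]
    - [1,[-54,0,2],[0,0,0]]
    - [1,[-63,0,2.5],[0,0,0]]
    - [1,[-71,0,3.3],[0,0,0]]
    - [1,[-79.3,0,4.8],[0,0,0]]
    - [1,[-87.4,0,6.8],[0,0,0]]
    - [1,[-95.4,0,9.3],[0,0,0]]
    - [1,[-103.3,0,12.3],[0,0,0]]
    - [1,[-110.9,0,15.8],[0,0,0]]
    - [1,[-118.3,0,19.8],[0,0,0]]
    - [1,[-125.4,0,24.3],[0,0,0]]

```text
t: 34.68
tool_pos: [530.5, 225.3, 191.3]
tool_rot: [3.125, 0.276, -0.002]
wrist_force: [0.1, 0.4, 0.1]
grip_width: 0.005
```

```bash
python3 - <<'E'
from fit import *
def tcp(a,over=1.5,L=132,y=-45):
    P=lidpt([*p,a],[75-L,y,75]); n=boxpt([0,0,p[2]],[np.sin(a),0,0]); n[2]=np.cos(a)
    return P-over*n+boxpt([0,0,p[2]],[8,0,0])+[0,0,11]
rel([tcp(a) for a in np.linspace(.85,0,11)]+[tcp(0,3)],-1.392)
b=snap('side','side14.png'); b=cv2.imread('pics/side14.png')[165:345,250:410]
cv2.imwrite('pics/c14.png',cv2.resize(b,None,fx=2.5,fy=2.5,interpolation=2))
E
```

```text
t 34.68 pos [530.5 225.3 191.3] F [0.1 0.4 0.1] w 0.005 q6 1.72
[-10.2, 0.6, 8.8] [0.3, 0.1, -0.1]
[-18.5, 0.6, 16.4] [0.3, 0.1, -0.1]
[-26.2, 0.6, 24.6] [0.3, 0.1, -0.1]
[-33.1, 0.5, 33.4] [0.3, 0.1, -0.1]
[-39.2, 0.5, 42.8] [0.3, 0.1, -0.1]
[-44.5, 0.5, 52.7] [0.3, 0.1, -0.1]
[-48.9, 0.4, 63.0] [0.3, 0.1, -0.1]
[-52.5, 0.4, 73.7] [0.3, 0.1, -0.1]
[-55.1, 0.4, 84.6] [0.3, 0.1, -0.1]
[-56.8, 0.3, 95.7] [0.3, 0.1, -0.1]
[-57.6, 0.3, 106.9] [0.3, 0.1, -0.1]
[-57.6, 0.3, 108.4] [0.3, 0.1, -0.1]
```

View pics/c14.png

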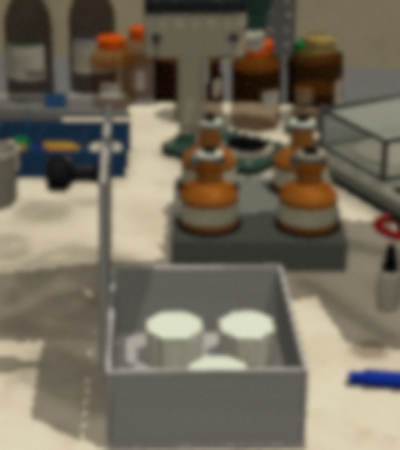

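```bash
python3 - <<'E'
from fit import *
s=robot.snapshot('side'); o=robot.observe(); print(o['t'],o['tool_pos'])
print('tip',proj(s,[530.5,225.3,180.3]),'c4 tip',proj(s,[583.5,245.2,160]))
print('lid top corners', [proj(s,lidpt([*p,1.53],[-75,y,75])) for y in(-90,-45,0,90)])
cv2.imwrite('pics/c15.png',cv2.resize(s['pixels'][165:265,270:370,::-1],None,fx=5,fy=5,interpolation=2))
E
```

```text
34.7833 [529.81075064 225.12521865 190.61012059]
tip [325.12470871 230.6805055 ] c4 tip [297.62354478 242.16950931]
lid top corners [array([292.99396826, 205.29436534]), array([292.42838975, 212.15248467]), array([291.80997367, 219.65130432]), array([290.38195959, 236.96718662])]
```

View pics/c15.png

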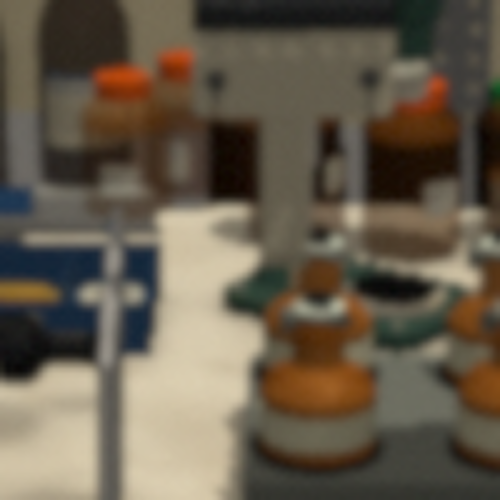

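The fingertips appear about 12 px (~25 mm) higher than the nominal geometry, in this view and in earlier ones. So the fingers passed over the lid, which fits the missing contact force. The lid and box are unmoved. I'll go back and redo the push 25 mm lower.

```bash
cat >> fit.py <<'E'
def tcp(a,over=1.5,L=132,y=-45):
    P=lidpt([*p,a],[75-L,y,75]); n=boxpt([0,0,p[2]],[np.sin(a),0,0]); n[2]=np.cos(a)
    return P-over*n+boxpt([0,0,p[2]],[8,0,0])+[0,0,-14]
E
python3 - <<'E'
from fit import *
o=robot.observe()['tool_pos']
rel([[*o[:2],245],boxpt(p,[135,-45,245]),boxpt(p,[135,-45,190])],-1.392)
E
```

```text
t 34.78 pos [529.8 225.1 190.6] F [-0.  -0.1  0.2] w 0.005 q6 1.72
[-0.2, 0.3, -54.4] [0.3, 0.2, -0.1]
[126.8, 0.5, -54.9] [0.3, 0.2, -0.1]
[127.0, 0.3, 0.1] [0.3, 0.2, -0.1]
```

Request:
jog_arm:
  steps:
    - [1,[0,0,-25],[0,0,0]]
    - [1,[0,0,-54],[0,0,0]]
    - [1,[10,0,-55],[0,0,0]]
    - [1,[40,0,-55],[0,0,0]]
    - [1,[75,0,-55],[0,0,0]]
    - [1,[105,0,-55],[0,0,0]]
    - [1,[127,0,-55],[0,0,0]]
    - [1,[127,0,-50],[0,0,0]]
    - [1,[127,0,-25],[0,0,0]]
    - [1,[127,0,-5],[0,0,0]]
    - [1,[127,0,0],[0,0,0]]
    - [1,[127,0,0],[0,0,0]]

```text
t: 35.78
tool_pos: [653.9, 247.2, 188.7]
tool_rot: [3.124, 0.277, -0.01]
wrist_force: [-1.0, -1.3, -0.1]
grip_width: 0.009
```

```bash
python3 - <<'E'
from fit import *
rel([tcp(a) for a in np.r_[1.53,np.linspace(1.45,.9,10)]],-1.392)
E
```

```text
t 35.78 pos [653.9 247.2 188.7] F [-1.  -1.3 -0.1] w 0.009 q6 1.69
[-53.0, 0.3, 1.0] [0.3, 0.4, -0.1]
[-63.5, 0.3, 1.6] [0.3, 0.4, -0.1]
[-71.5, 0.3, 2.7] [0.3, 0.4, -0.1]
[-79.4, 0.4, 4.2] [0.3, 0.4, -0.1]
[-87.3, 0.4, 6.3] [0.3, 0.4, -0.1]
[-94.9, 0.4, 8.8] [0.3, 0.4, -0.1]
[-102.4, 0.4, 11.7] [0.3, 0.4, -0.1]
[-109.7, 0.4, 15.1] [0.3, 0.4, -0.1]
[-116.8, 0.4, 19.0] [0.3, 0.4, -0.1]
[-123.7, 0.4, 23.3] [0.3, 0.4, -0.1]
[-130.2, 0.4, 28.0] [0.3, 0.4, -0.1]
```

Request:
jog_arm:
  steps:
    - [1,[-20,0,1],[0,0,0]]
    - [1,[-40,0,1],[0,0,0]]
    - [1,[-53,0,1],[0,0,0]]
    - [1,[-63.5,0,1.6],[0,0,0]]
    - [1,[-71.5,0,2.7],[0,0,0]]
    - [1,[-79.4,0,4.2],[0,0,0]]
    - [1,[-87.3,0,6.3],[0,0,0]]
    - [1,[-94.9,0,8.8],[0,0,0]]
    - [1,[-102.4,0,11.7],[0,0,0]]
    - [1,[-109.7,0,15.1],[0,0,0]]
    - [1,[-116.8,0,19],[0,0,0]]
    - [1,[-123.7,0,23.3],[0,0,0]]

```text
t: 36.78
tool_pos: [531.2, 225.2, 165.7]
tool_rot: [3.124, 0.277, -0.01]
wrist_force: [0.8, 0.5, 1.6]
grip_width: 0.003
```

```bash
python3 - <<'E'
from fit import *
rel([tcp(a) for a in np.linspace(.9,0,12)],-1.392)
s=snap('side','side16.png'); t=cv2.imread('pics/side13.png',0); im=cv2.imread('pics/side16.png',0)
# lid presence: dark knob search (area left of x=340), box-edge stability
hsv=im[200:290,255:370]; m=(hsv<45).astype(np.uint8); n,l,st,c=cv2.connectedComponentsWithStats(m); print([(st[i][4],np.round(c[i]+[255,200])) for i in range(1,n) if st[i][4]>15])
print('box diff',np.abs(im[310:350,290:375].astype(int)-t[310:350,290:375]).mean())
for a in(.8,.95,1.1,1.25,1.53): print(a,proj(s,lidpt([*p,a],[-45,0,110])))
E
```

```text
t 36.78 pos [531.2 225.2 165.7] F [0.8 0.5 1.6] w 0.003 q6 1.72
[-5.7, 0.4, 4.2] [0.3, 0.4, -0.1]
[-14.0, 0.4, 11.1] [0.3, 0.4, -0.1]
[-21.8, 0.4, 18.7] [0.3, 0.4, -0.1]
[-28.8, 0.3, 26.8] [0.3, 0.4, -0.1]
[-35.2, 0.3, 35.5] [0.3, 0.4, -0.1]
[-40.9, 0.3, 44.7] [0.3, 0.4, -0.1]
[-45.8, 0.2, 54.3] [0.3, 0.4, -0.1]
[-49.9, 0.2, 64.3] [0.3, 0.4, -0.1]
[-53.1, 0.1, 74.6] [0.3, 0.4, -0.1]
[-55.5, 0.1, 85.2] [0.3, 0.4, -0.1]
[-57.0, 0.0, 95.9] [0.3, 0.4, -0.1]
[-57.7, -0.0, 106.6] [0.3, 0.4, -0.1]
[(np.int32(17), array([263., 200.])), (np.int32(48), array([350., 202.])), (np.int32(21), array([366., 202.])), (np.int32(16), array([316., 204.])), (np.int32(550), array([277., 224.])), (np.int32(56), array([348., 222.])), (np.int32(150), array([315., 237.])), (np.int32(28), array([364., 257.])), (np.int32(23), array([341., 257.]))]
box diff 2.239705882352941
0.8 [320.13363173 237.08208752]
0.95 [310.95973103 233.82173329]
1.1 [301.31015128 231.86910309]
1.25 [291.43146037 231.28301467]
1.53 [273.2593397  233.88114099]
```

The lid is following (knob (315,237) → ~0.87 rad) and the box is still in place. Continuing to shut.

Request:
jog_arm:
  steps:
    - [1,[-5.7,0,4.2],[0,0,0]]
    - [1,[-14,0,11.1],[0,0,0]]
    - [1,[-21.8,0,18.7],[0,0,0]]
    - [1,[-28.8,0,26.8],[0,0,0]]
    - [1,[-35.2,0,35.5],[0,0,0]]
    - [1,[-40.9,0,44.7],[0,0,0]]
    - [1,[-45.8,0,54.3],[0,0,0]]
    - [1,[-49.9,0,64.3],[0,0,0]]
    - [1,[-53.1,0,74.6],[0,0,0]]
    - [1,[-55.5,0,85],[0,0,0]]
    - [1,[-57,0,94],[0,0,0]]
    - [1,[-57,0,98],[0,0,0]]

```text
t: 37.83
tool_pos: [471.9, 213.9, 65.9]
tool_rot: [3.123, 0.277, -0.017]
wrist_force: [0.2, 0.1, 0.2]
grip_width: 0.005
```

Request:
jog_arm:
  steps:
    - [1,[0,0,2],[0,0,0]]
    - [1,[0,0,4],[0,0,0]]
    - [1,[0,0,4],[0,0,0]]

```text
t: 38.08
tool_pos: [471.8, 213.8, 61.7]
tool_rot: [3.122, 0.277, -0.017]
wrist_force: [-0.1, -0.1, -1.0]
grip_width: 0.008
```

Request:
jog_arm:
  steps:
    - [1,[0,0,1],[0,0,0]]
    - [1,[0,0,2],[0,0,0]]
    - [1,[0,0,2],[0,0,0]]

```text
t: 38.33
tool_pos: [472.0, 213.8, 59.8]
tool_rot: [3.123, 0.277, -0.016]
wrist_force: [-0.3, 0.7, 0.2]
grip_width: 0.004
```

```bash
cat > knob.py <<'E'
from fit import *
rel([],0)
s=snap('side','sideK.png'); im=cv2.imread('pics/sideK.png',0)
m=(im[215:345,300:400]<50).astype(np.uint8); n,l,st,c=cv2.connectedComponentsWithStats(m); print([(int(st[i][4]),np.round(c[i]+[300,215],1).tolist()) for i in range(1,n) if st[i][4]>20])
for a in(0,.03,.06,.1,.2): print(a,proj(s,lidpt([*p,a],[-45,0,110])))
E
python3 knob.py
```

```text
t 38.33 pos [472.  213.8  59.8] F [-0.3  0.7  0.2] w 0.004 q6 1.74
[(589, [355.7, 232.7]), (33, [391.5, 240.9]), (48, [332.0, 257.1]), (62, [373.8, 257.9]), (177, [352.2, 273.1]), (23, [395.5, 316.7])]
0 [352.82454237 271.34786236]
0.03 [352.24150833 269.72578628]
0.06 [351.60251472 268.11755128]
0.1 [350.66410917 265.99749461]
0.2 [347.89286268 260.84172815]
```

Request:
jog_arm:
  steps:
    - [1,[0,0,1],[0,0,0]]
    - [1,[0,0,2],[0,0,0]]
    - [1,[0,0,3],[0,0,0]]
    - [1,[0,0,3],[0,0,0]]

```text
t: 38.72
tool_pos: [472.0, 213.8, 57.2]
tool_rot: [3.123, 0.277, -0.016]
wrist_force: [-2.1, -0.4, 6.4]
grip_width: 0.006
```

```bash
python3 knob.py; python3 - <<'E'
from fit import *
for f in('side0','side2'):
    im=cv2.imread(f'pics/{f}.png',0); m=(im[215:345,300:400]<50).astype(np.uint8); n,l,st,c=cv2.connectedComponentsWithStats(m); print(f,[(int(st[i][4]),np.round(c[i]+[300,215],1).tolist()) for i in range(1,n) if st[i][4]>20])
E
```

```text
t 38.72 pos [472.  213.8  57.2] F [-2.1 -0.4  6.4] w 0.006 q6 1.74
[(590, [355.6, 233.9]), (33, [391.7, 241.1]), (42, [330.5, 257.1]), (50, [375.4, 258.1]), (176, [352.6, 274.0]), (23, [395.5, 316.7])]
0 [352.82454237 271.34786236]
0.03 [352.24150833 269.72578628]
0.06 [351.60251472 268.11755128]
0.1 [350.66410917 265.99749461]
0.2 [347.89286268 260.84172815]
side0 [(43, [349.1, 222.3]), (21, [351.1, 232.0]), (35, [391.7, 241.0]), (146, [343.9, 254.5]), (39, [370.2, 256.7]), (24, [395.5, 316.6])]
side2 [(44, [349.0, 222.3]), (34, [391.6, 241.0]), (150, [343.8, 254.5]), (76, [372.4, 257.4]), (22, [395.5, 316.8])]
```

Request:
jog_arm:
  steps:
    - [1,[0,0,1.5],[0,0,0]]
    - [1,[0,0,2.2],[0,0,0]]
    - [1,[0,0,2.2],[0,0,0]]
    - [1,[0,0,2.2],[0,0,0]]

```text
t: 39.1
tool_pos: [472.2, 213.8, 56.9]
tool_rot: [3.123, 0.277, -0.016]
wrist_force: [-10.6, -3.8, 27.9]
grip_width: 0.005
```

```bash
python3 knob.py|head -2
```

```text
t 39.1 pos [472.2 213.8  56.9] F [-10.6  -3.8  27.9] w 0.005 q6 1.74
[(577, [355.7, 234.0]), (33, [391.7, 241.1]), (44, [330.6, 257.1]), (50, [375.7, 258.1]), (178, [352.6, 273.9]), (22, [395.5, 316.8])]
```

Hard stop: 28 N and no further travel, so the lid is shut. I'll back off straight up and away, then check.

Request:
jog_arm:
  steps:
    - [1,[0,0,-8],[0,0,0]]
    - [1,[0,0,-40],[0,0,0]]
    - [1,[0,0,-80],[0,0,0]]
    - [1,[0,0,-120],[0,0,0]]
    - [1,[0,40,-150],[0,0,0]]
    - [1,[0,80,-150],[0,0,0]]
    - [1,[30,120,-150],[0,0,0]]
    - [1,[30,120,-150],[0,0,0]]
    - [1,[30,120,-150],[0,0,0]]

```text
t: 39.9
tool_pos: [525.7, 100.1, 207.3]
tool_rot: [3.123, 0.272, -0.014]
wrist_force: [0.2, 0.0, 0.1]
grip_width: 0.005
```

```bash
python3 knob.py | head -2; python3 - <<'E'
from fit import *
a=cv2.imread('pics/side13.png').astype(int); b=cv2.imread('pics/sideK.png').astype(int)
print('bottles',np.abs(a-b)[195:270,315:385].mean(),'box front',np.abs(a-b)[312:345,295:370].mean())
z=cv2.imread('pics/side0.png').astype(int)
for n,(r,c) in dict(cup=(slice(218,250),slice(230,260)),scraper=(slice(280,312),slice(205,245)),marker=(slice(308,328),slice(385,460)),dropper=(slice(260,292),slice(397,415))).items(): print(n,np.abs(z-b)[r,c].mean())
# bright band gap between lid and box front at robot-side corner
s=robot.snapshot('side'); u=proj(s,boxpt(p,[-60,90,72])); print(u,[int(v) for v in s['pixels'][int(u[1])-14:int(u[1])+14,int(u[0])].mean(1)])
E
```

```text
t 39.9 pos [525.7 100.1 207.3] F [0.2 0.  0.1] w 0.005 q6 1.5
[(58, [347.4, 222.0]), (22, [351.3, 231.9]), (41, [391.5, 240.9]), (85, [332.9, 256.8]), (83, [371.6, 257.0]), (34, [382.0, 267.6]), (166, [352.8, 273.5]), (24, [395.5, 316.6])]
bottles 3.0154285714285716 box front 2.8755555555555556
cup 0.9430555555555555
scraper 1.1315104166666667
marker 36.016888888888886
dropper 44.214699074074076
[364.95017656 311.03369037] [161, 162, 162, 162, 162, 162, 160, 162, 161, 162, 161, 160, 155, 138, 122, 125, 117, 100, 91, 89, 90, 90, 91, 90, 90, 91, 90, 90]
```

The knob stays at (353,273.5). The bottles, box front, cup and scraper are unchanged. The marker's dark blob is still at (395.5,316.6); the large marker and dropper differences look like the arm's shadow. Handing in.

```bash
python3 -c "
from station import robot
print(robot.hand_in())"
```

```text
the job is handed in; nothing more can be done
None
```

The job is handed in at about 40 s. The lid was folded up to about 1.53 rad, the three caps were pressed, turned off and put in the box, and the lid was folded shut. The fourth bottle started without a cap.

**Things that went off plan**
- The knob slipped out of the grip twice. I opened the lid the rest of the way by pushing its inner side with shut fingers.
- The box was knocked about 33 mm aside during the first cap. I measured it again before placing anything.
- The fingertips showed about 25 mm higher in the images than the stated geometry. Because of this the first push to shut the lid passed over it, and the second, 25 mm lower, worked.
- The press went over the advised 13–20 N at times, up to about 31 N at the wrist. The fingers' push on the shut lid reached about 28 N.

**Last checks**
- Before shutting, the pictures showed three caps in the box and four bare bottles.
- The lid met a hard stop. The knob stayed in its shut position after the arm backed away, and no gap showed at the lid's edge.
- The cup and scraper images were unchanged.
- The marker and dropper patches differed from the first picture. I put this down to the arm's shadow, because both were still at the same pixel positions. I did not confirm it with a final viewed picture, as the 16 views were used up.

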